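# Test the breaker, scan the battery packs and put them on charge

## Task

Put the returned tool battery packs on charge. First prove the station's safety breaker: press its yellow test button so that the lever drops, then lift the lever fully back up. Then take the hand scanner and read the bar-code label of every pack that is there, in the order red, yellow, green, blue, holding the scanner above with the label at its reading spot, 8 cm out from the window along the beam, still for more than two seconds; finish with the scanner lying back in its cradle, every pack standing upright in a bay of the charging dock, the lever up, and never tip over the white glue bottle.

Things in the scene. Friction and masses are not known exactly. Their poses are not given: they have to be found in the camera images.
- breaker_box: grey supply box of the charging station, fixed, 120 (x) x 160 (y) x 70 mm high; origin at the centre of its underside. Its -x face looks towards the robot. On its top: the yellow test button at (-20, +42) mm and the breaker lever hinged at (-20, -35) mm, 12 mm above the top
- test_top (a point): centre of the pressing face of the yellow test button (28 mm across, in a black collar 44 mm across), 94 mm above the table when out; pressed straight down
- test (a joint): travel of the test button: 0 out, 0.008 m fully down; fully down takes 5 N, it springs back. Past about 5 mm it trips the lever
- rcd_lever (a joint): angle of the breaker lever: 0 = up (on), leaning slightly away from the robot against its stop; 0.95 rad = dropped (tripped) towards the box's -x side, 42 deg past upright. It falls freely and is over-centre: lifted past upright (0.22 rad) it falls to 0 by itself
- rcd_lever_tip (a point): centre of the red crossbar (16 mm thick, 36 mm long along the box's y) at the end of the black lever blade (8 mm thick, 28 mm wide), 58 mm from the hinge
- scanner: yellow hand scanner, 180 g. Straight handle along its x, 140 mm long (x from -80 to +60), 30 mm wide (y), 28 mm high (z 0 to 28), origin at the underside of the handle, about at the centre of mass. Grey head, 40 mm wide, 50 mm long, bent 45 deg down from the front (+x) end of the handle; its lowest point is 32 mm below the handle's underside
- scanner_window (a point): centre of the dark red window at the end of the head, (90, 0, -21) mm in the scanner's frame; the beam leaves it 45 deg forward and down, along (0.707, 0, -0.707) in the scanner's frame
- scanner_focus (a point): the scanner's reading spot: the point on the beam 80 mm from the window, (147, 0, -78) mm in the scanner's frame. A label is read when its centre is held there, within about 15 mm, for two full seconds, from above
- cradle: black scanner cradle, fixed, base 160 x 80 x 10 mm, origin at the centre of its underside. Two 12 mm thick forks at x = -55 and +22 mm; slot floor 55 mm above the table, slot 40 mm wide (y), fork tips 16 mm higher. The scanner's handle lies in both slots, head to +x, scanner origin 55 mm above the cradle's; fingers fit between the forks
- dock: grey charging dock, fixed, origin at the centre of the underside of its three bays, which lie side by side along its y at y = -77, 0 and +77 mm. Each bay is 58 mm (x) by 72 mm (y) inside, floor 5 mm up, wall tops 20 mm up. A black strip 40 mm high runs along it at x = 80 to 110 mm
- pack_red: battery pack, black with a red band and red top rim, 46 (x) x 60 (y) x 58 mm high, 250 g; origin at the centre of its underside. It may be absent
- red_label (a point): centre of the white bar-code label on the top of the red pack, 58 mm above its origin
- pack_yellow: battery pack, black with a yellow band and yellow top rim, 46 (x) x 60 (y) x 58 mm high, 250 g; origin at the centre of its underside. It may be absent
- yellow_label (a point): centre of the white bar-code label on the top of the yellow pack, 58 mm above its origin
- pack_green: battery pack, black with a green band and green top rim, 46 (x) x 60 (y) x 58 mm high, 250 g; origin at the centre of its underside. It may be absent
- green_label (a point): centre of the white bar-code label on the top of the green pack, 58 mm above its origin
- pack_blue: battery pack, black with a blue band and blue top rim, 46 (x) x 60 (y) x 58 mm high, 250 g; origin at the centre of its underside. It may be absent
- blue_label (a point): centre of the white bar-code label on the top of the blue pack, 58 mm above its origin
- glue_white: white glue bottle with a red cap, 54 mm across, 95 mm high; a bystander; origin at the centre of its underside

How it is judged:
By the outcome, as a careful person would: the job done as asked, in the order asked, and still so for the second after the job is handed in, with the robot touching nothing.
Of pack_red, pack_yellow, pack_green, pack_blue only 2 to 3 are there at a start; the rules pass over those that are not, and their reading is None.
At some moment in a run one of pack_red, pack_yellow, pack_green, pack_blue may be knocked a few centimetres aside while the robot is not near it.
It also fails if it takes over 210 s, if anything falls off the work surface, if the arm or the gripper's body presses on something with over 40 N, if the wrist force passes 120 N, or if a joint passes its speed limit or range.

## Robot

A 6-joint arm with a two-finger parallel gripper is mounted at the origin on the work surface. World frame = base frame: x ahead of the robot, y to its left, z up, the work surface at z = 0. Lengths are in m, angles in rad, forces in N, time in s.
With the tool pointing down it reaches from about 0.325 to 0.775 m from the base axis. Payload 9.3 kg.
Tool frame: the origin (TCP) lies at the very end of the fingers, on their centre line; the grasp point (between the pads) lies 19 mm behind it; z points along the fingers, y is the line along which they close (so a half turn about z gives the same grasp; the last joint's range is limited). The gripper opens to 85 mm and grips with 20 to 120 N. Pads are 22 mm wide; open, the fingers measure 114 mm over their backs; the gripper's body (76 mm by 85 mm) begins 54 mm behind the grasp point. The pads swing forward as they close: fully open they stand 13 mm farther back than shut.
Start: joints at [1.142, 0.259, 0.021, 1.334, 0, 1.418], TCP at [0.15, 0.529, 0.231] pointing down, gripper open.
Joint ranges: [-3.04, 3.04], [-0.91, 1.82], [-1.04, 1.36], [-1.92, 1.95], [-1.52, 1.45], [-3.14, 3.14]. Speed limits (rad/s): [2.22, 2.22, 2.79, 3.14, 3.14, 3.14].

## Interface

Orientations are given as a unit quaternion [w, x, y, z].
In Python, from rig import readout, viewer, ticket gives the robot as it stands.
- The arm moves only by the tool jog_arm, never from a script. Its argument "rows" is a list of rows, each an object with "jaw": the opening, from -1 (shut) to 1 (fully open); "translation": the shift along the tool's x, y, z scaled (see below), a list of three; "turn": the turn about the tool's z scaled (see below). In form: [{"jaw": jaw, "translation": [dx, dy, dz], "turn": turn}, ...]. A call has 1 to 20 rows; each row shifts and turns the commanded pose from where the row before left it, along the tool's axes as they then stand; what a row does not reach is not made up. The controller multiplies each number of a shift by 0.02 m and each number of a turn by 0.1 rad. A row lasts 1/12 s, in which the tool goes at most 41.7 mm and 7.16 degrees, less where a joint would pass 70% of its speed; a pose out of reach is approached as far as the arm can. A call with a number of a shift or a turn outside -1 to 1 is refused whole. A call with a gripper value outside its range is refused whole. The fingers move at their own pace and stop on an object; the grip force is fixed at half the most. Time passes only in rows, so rows that do not move let the fingers close. It gives the time, the measured TCP pose, the force, the opening and the grip force at its end, in the units of the state.
- readout.observe(): the state, without advancing time (a new reading comes with each control period).
- viewer.read_camera(name): name is "side" or "top"; returns the picture (400x640x3 uint8, red, green, blue); there is no depth.
- viewer.camera_info(name): a dict with "fx", "fy", "cx", "cy" (pixels), "R" (3x3) and "t" (3): a world point X has camera coordinates R X + t. Camera axes: x right, y down, z forward; pixel columns grow to the right and rows downward; lengths in m; the calibration is good to about 2 mm. A picture is of the moment at which its call begins. camera_info takes no time and is no camera call.
- ticket.job_done(): hands the job in; it is judged then, once.
The state is a dict: "clock": time; "joint_pos": joint angles; "joint_velocities": joint speeds; "tau": joint torques, N m; "eef_pos": TCP position; "orientation": TCP orientation; "ft_force": force on the tool from outside, world axes, zero at the start; "wrist_torque": the same for the moment, N m; "finger_gap": finger opening in m; "finger_force": force on a finger pad.
Only numpy, scipy, OpenCV 4.12 (cv2) and the standard library are available. Lean on these libraries where they do the work, as an engineer would, in place of code of your own. Each camera call takes 0.05 s, during which the arm holds its last target. There are 200 camera calls.

## Working session

There is one attempt and no reset: what is moved stays moved. The work goes in short steps, Python scripts to look and compute and a tool call to move; the robot and the scene stay as the last step left them, time stands still between calls to the robot, and variables do not carry over. Pictures are saved under pics/ and viewed, at most 14 in all, crops included, and the job is handed in when it is done.

Besides the shell and the picture viewer there is one more tool, called after "Request:" by a JSON object that holds its "method" and its "body", one argument or row to a line. jog_arm: Moves the arm, as the interface text tells. Shifts and turns lie within -1 to 1; 1 stands for 0.02 m of shift or 0.1 rad of turn. Its arguments: {"type":"object","properties":{"rows":{"type":"array","items":{"type":"object","properties":{"jaw":{"type":"number"},"translation":{"type":"array","items":{"type":"number","minimum":-1,"maximum":1}},"turn":{"type":"number","minimum":-1,"maximum":1}}}}},"required":["rows"]}

```bash
ls; mkdir -p pics; python3 - <<'E'
from rig import readout, viewer
import cv2
print(readout.observe())
for n in("top","side"):
    im=viewer.read_camera(n); cv2.imwrite(f"pics/{n}0.png",im[:,:,::-1]); print(n,viewer.camera_info(n))
E
```

```text
pics
{'clock': 0.0, 'joint_pos': array([ 1.14241482e+00,  2.59200997e-01,  2.07588934e-02,  1.33370510e+00,
       -1.81404806e-05,  1.41820460e+00]), 'joint_velocities': array([ 0.00122131,  0.00032404,  0.0001488 , -0.00086207,  0.00065146,
        0.00017536]), 'tau': array([-3.56808287e-04, -5.55644774e+01,  3.44522488e+01,  1.39502913e-02,
       -2.72553352e-04, -9.71038247e-06]), 'eef_pos': array([0.14965497, 0.52895321, 0.23066026]), 'orientation': array([-1.84767689e-04,  1.37458257e-01,  9.90507330e-01, -6.49738124e-04]), 'ft_force': array([-0.17872504, -0.6687694 ,  0.2702944 ]), 'wrist_torque': array([0.0221837 , 0.06363665, 0.03073763]), 'finger_force': 0.0, 'finger_gap': 0.08551564127826283}
top {'fx': 470.3654334134298, 'fy': 470.3654334134298, 'cx': 316.55199582736486, 'cy': 193.1376268037003, 'R': array([[ 0.04408758, -0.99902058, -0.00376267],
       [-0.9779139 , -0.04238528, -0.2046653 ],
       [ 0.20430536,  0.01270276, -0.97882478]]), 't': array([0.00495853, 0.52647214, 1.3654401 ])}
side {'fx': 478.5912929649553, 'fy': 478.5912929649553, 'cx': 314.38936644346893, 'cy': 207.3250938063775, 'R': array([[ 0.95852247, -0.28404365,  0.02353478],
       [-0.12410354, -0.49027391, -0.86268755],
       [ 0.25657941,  0.82398464, -0.50518938]]), 't': array([-0.50310633,  0.16273381,  1.21597179])}
```

View pics/top0.png

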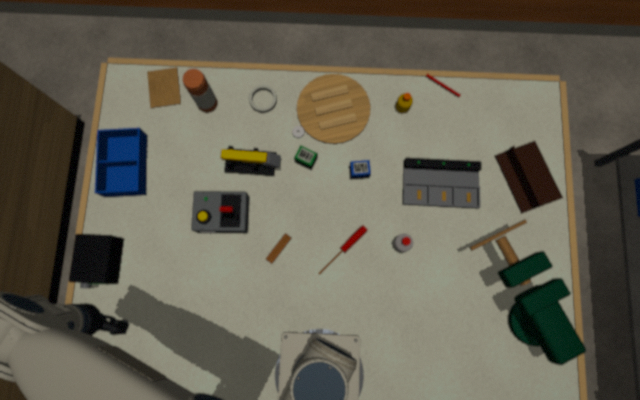

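View pics/side0.png

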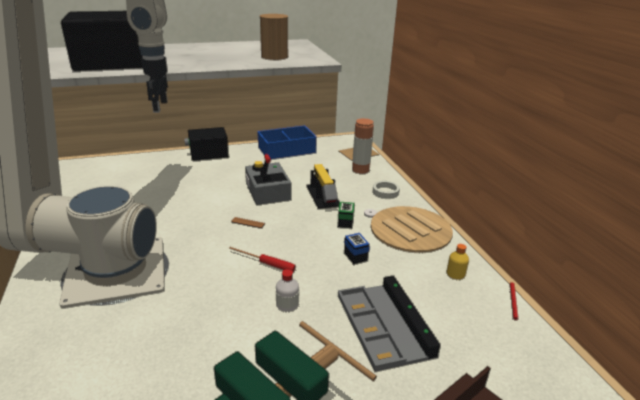

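The top view shows the breaker box at (220,212), the scanner in its cradle at (250,158), the green pack at (306,156), the blue pack at (360,169), the dock at (441,183) and the glue bottle at (403,242). I see no red or yellow pack.

```bash
cat > h.py <<'E'
import numpy as np, cv2
from rig import readout, viewer
def ray(n,u,v):
    c=viewer.camera_info(n); R=np.array(c["R"]); t=np.array(c["t"])
    return -R.T@t, R.T@np.array([(u-c["cx"])/c["fx"],(v-c["cy"])/c["fy"],1])
def plane(n,u,v,z):
    o,d=ray(n,u,v); return o+d*(z-o[2])/d[2]
def proj(n,X):
    c=viewer.camera_info(n); p=np.array(c["R"])@X+np.array(c["t"]); return np.array([c["fx"]*p[0]/p[2]+c["cx"],c["fy"]*p[1]/p[2]+c["cy"]])
def two(a,b):
    (o1,d1),(o2,d2)=ray("top",*a),ray("side",*b)
    s=np.linalg.lstsq(np.c_[d1,-d2],o2-o1,rcond=None)[0]; p,q=o1+s[0]*d1,o2+s[1]*d2
    return (p+q)/2,np.linalg.norm(p-q)
HS={"green":(45,85),"blue":(100,130),"yellow":(20,35),"red":(0,6)}
def blobs(im,col,roi=None,smin=110,vmin=60,amin=12):
    hsv=cv2.cvtColor(im,cv2.COLOR_RGB2HSV); lo,hi=HS[col]
    m=cv2.inRange(hsv,(lo,smin,vmin),(hi,255,255))
    if roi:
        k=np.zeros_like(m); x0,x1,y0,y1=roi; k[y0:y1,x0:x1]=255; m&=k
    n,l,s,c=cv2.connectedComponentsWithStats(m)
    return [(s[i][4],c[i].round(1),s[i][:4],l==i) for i in range(1,n) if s[i][4]>=amin]
def rect(mask,n,z):
    ys,xs=np.nonzero(mask); P=np.array([plane(n,x,y,z)[:2] for x,y in zip(xs,ys)],np.float32)
    return cv2.minAreaRect(P*1000)
E
python3 - <<'E'
from h import *
t=cv2.imread("pics/top0.png")[:,:,::-1].copy(); s=cv2.imread("pics/side0.png")[:,:,::-1].copy()
for col in HS:
    for n,im in(("top",t),("side",s)):
        for b in blobs(im,col):
            if b[0]<900: print(col,n,b[0],b[1],b[2], plane(n,*b[1],.058)[:2].round(3))
for col,roi in(("green",(290,322,140,172)),("blue",(345,375,155,185))):
    for b in blobs(t,col,roi): print(col,b[0],rect(b[3],"top",.058))
a=cv2.resize(t[135:240,185:385],None,fx=4,fy=4,interpolation=cv2.INTER_CUBIC)[:,:,::-1]
cv2.imwrite("pics/c1.png",a)
b=cv2.resize(t[145:265,390:490],None,fx=4,fy=4,interpolation=cv2.INTER_CUBIC)[:,:,::-1]
c=cv2.resize(s[140:265,230:380],None,fx=4,fy=4,interpolation=cv2.INTER_CUBIC)[:,:,::-1]
cv2.imwrite("pics/c2.png",b);cv2.imwrite("pics/c3.png",c)
E
```

```text
green top 53 [306.5 158.7] [295 150  22  15] [0.631 0.063]
green side 17 [345.8 211.5] [340 210  13   3] [0.632 0.045]
green side 39 [344.8 216.3] [339 214  13   5] [0.62  0.021]
green side 13 [409.4 306.4] [408 305   4   4] [ 0.63 -0.37]
green side 15 [425.7 330.5] [424 329   5   4] [ 0.63  -0.445]
green side 29 [223.  397.8] [218 395  10   5] [ 0.211 -0.498]
blue top 92 [358.7 170.1] [350 161  20  15] [ 0.602 -0.097]
blue side 169 [356. 247.] [345 236  24  19] [ 0.597 -0.13 ]
yellow top 180 [403.4 103.8] [396  94  17  19] [ 0.822 -0.231]
yellow top 513 [243.9 155.2] [221 148  47  15] [0.634 0.256]
yellow top 101 [202.  215.6] [197 210  11  12] [0.442 0.366]
yellow top 13 [577.8 334.5] [576 330   5  10] [ 0.149 -0.728]
yellow side 49 [258.2 164.1] [254 161   9   7] [0.446 0.42 ]
yellow side 237 [322.7 174.7] [314 164  20  22] [0.638 0.289]
yellow side 453 [457.4 265.1] [447 252  22  27] [ 0.812 -0.265]
red top 108 [443.4  85.5] [427  75  33  22] [ 0.889 -0.357]
red top 71 [225.3 208.5] [219 206  14   6] [0.466 0.299]
red top 227 [353.7 238.2] [341 226  26  26] [ 0.394 -0.088]
red top 63 [405.8 240.8] [402 237   9   9] [ 0.393 -0.241]
red side 24 [267. 159.] [265 156   5   7] [0.484 0.454]
red side 391 [279.3 265.4] [259 254  36  27] [ 0.389 -0.155]
red side 155 [513.4 300.8] [510 283   8  37] [ 0.864 -0.414]
green 53 ((639.6336059570312, 66.8709716796875), (55.37369918823242, 39.114620208740234), 66.98577117919922)
blue 92 ((608.086181640625, -99.59552764892578), (42.50711441040039, 58.238250732421875), 6.1689982414245605)
```

View pics/c1.png

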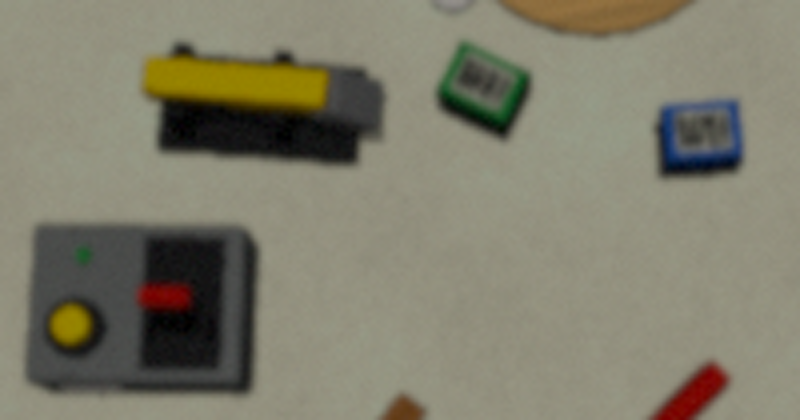

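View pics/c2.png

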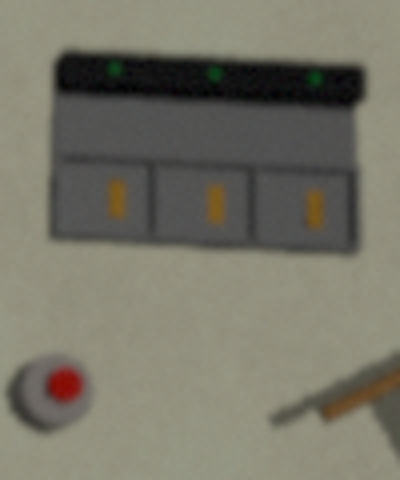

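View pics/c3.png

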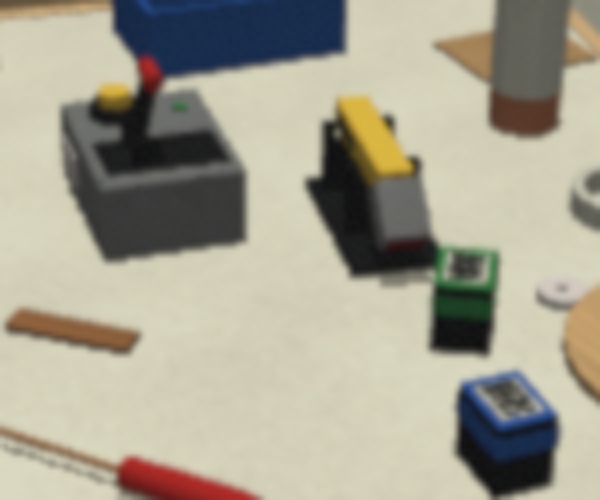

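```bash
python3 - <<'E'
from h import *
np.set_printoptions(precision=4,suppress=True)
print("cam",ray("top",0,0)[0],ray("side",0,0)[0])
c1=lambda x,y:(185+(x-1.5)/4,135+(y-1.5)/4)
c2=lambda x,y:(390+(x-1.5)/4,145+(y-1.5)/4)
c3=lambda x,y:(230+(x-1.5)/4,140+(y-1.5)/4)
print("button",plane("top",*c1(72,324),.094),two(c1(72,324),c3(114,95)))
print("bar",plane("top",*c1(166,297),.142),two(c1(166,297),c3(150,72)))
for p in((37,225),(243,228),(250,388),(28,380)):print("box",plane("top",*c1(*p),.07))
for p in((148,58),(148,97),(330,72),(328,108)):print("handle",plane("top",*c1(*p),.083))
for p in((340,100),(362,97),(411,168),(376,181)):print("handle side",plane("side",*c3(*p),.083))
for p in((117,199),(216,204),(315,209)):print("gold",plane("top",*c2(*p),.005))
for p in((116,69),(215,74),(315,78)):print("led",plane("top",*c2(*p),.04))
for p in((53,160),(353,171),(52,238),(355,250),(151,166),(249,168),(151,240),(250,246)):print("wall",plane("top",*c2(*p),.02))
print("glue cap",plane("top",*c2(65,386),.095),two(c2(65,386),(287.5,271)))
for p in((465,42),(528,74),(504,125),(441,88)):print("green",plane("top",*c1(*p),.058))
for p in((663,103),(738,100),(741,160),(663,167)):print("blue",plane("top",*c1(*p),.058))
print("glab",two(c1(484,82),c3(468,266)),"blab",two(c1(704,130),c3(507,396)))
for p in((441,248),(498,250),(494,292),(436,288)):print("green s",plane("side",*c3(*p),.058))
for p in((521,372),(556,410),(487,430),(461,384)):print("blue s",plane("side",*c3(*p),.058))
E
```

```text
cam [0.2357 0.0099 1.4443] [ 0.1904 -1.0651  0.7665]
button [0.4365 0.3553 0.094 ] (array([0.4359, 0.3561, 0.0914]), np.float64(0.0018342475251102222))
bar [0.4513 0.2788 0.142 ] (array([0.4507, 0.2782, 0.1448]), np.float64(0.0003627509797884565))
box [0.5135 0.3946 0.07  ]
box [0.5179 0.2405 0.07  ]
box [0.3983 0.2263 0.07  ]
box [0.3971 0.3899 0.07  ]
handle [0.643  0.3198 0.083 ]
handle [0.6125 0.3172 0.083 ]
handle [0.6379 0.1818 0.083 ]
handle [0.6098 0.1815 0.083 ]
handle side [0.6184 0.3198 0.083 ]
handle side [0.638  0.3211 0.083 ]
handle side [0.6371 0.1881 0.083 ]
handle side [0.604  0.1739 0.083 ]
gold [ 0.546  -0.2907  0.005 ]
gold [ 0.5453 -0.3678  0.005 ]
gold [ 0.5447 -0.4447  0.005 ]
led [ 0.641  -0.2827  0.04  ]
led [ 0.6403 -0.359   0.04  ]
led [ 0.6404 -0.4359  0.04  ]
wall [ 0.5715 -0.238   0.02  ]
wall [ 0.5728 -0.47    0.02  ]
wall [ 0.5099 -0.2377  0.02  ]
wall [ 0.5106 -0.4699  0.02  ]
wall [ 0.57   -0.3139  0.02  ]
wall [ 0.5717 -0.3897  0.02  ]
wall [ 0.5116 -0.3137  0.02  ]
wall [ 0.5103 -0.3895  0.02  ]
glue cap [ 0.3879 -0.2347  0.095 ] (array([ 0.3888, -0.234 ,  0.1   ]), np.float64(0.0028100415480899377))
green [0.6737 0.0828 0.058 ]
green [0.6502 0.0332 0.058 ]
green [0.609  0.0497 0.058 ]
green [0.6362 0.0992 0.058 ]
blue [ 0.6316 -0.0708  0.058 ]
blue [ 0.6365 -0.1279  0.058 ]
blue [ 0.5894 -0.1312  0.058 ]
blue [ 0.5813 -0.0723  0.058 ]
glab (array([0.6413, 0.0663, 0.0627]), np.float64(0.0005834157501534728)) blab (array([ 0.6091, -0.1019,  0.064 ]), np.float64(0.0019587772462945))
green s [0.6341 0.1042 0.058 ]
green s [0.6747 0.0909 0.058 ]
green s [0.6502 0.0341 0.058 ]
green s [0.6113 0.0497 0.058 ]
blue s [ 0.631  -0.0691  0.058 ]
blue s [ 0.6369 -0.1173  0.058 ]
blue s [ 0.5851 -0.1272  0.058 ]
blue s [ 0.5868 -0.0727  0.058 ]
```

Only the green and blue packs are present, so I start at the breaker. I turn the tool so its y lies along world +x, shut the jaw, and move over the test button.

Request:
{"method": "jog_arm", "body": {
  "rows": [
    {"jaw":-1,"translation":[0,0,0],"turn":1},
    {"jaw":-1,"translation":[0,0,0],"turn":1},
    {"jaw":-1,"translation":[0,0,0],"turn":1},
    {"jaw":-1,"translation":[0,0,0],"turn":1},
    {"jaw":-1,"translation":[0,0,0],"turn":1},
    {"jaw":-1,"translation":[0,0,0],"turn":1},
    {"jaw":-1,"translation":[0,0,0],"turn":1},
    {"jaw":-1,"translation":[0,0,0],"turn":1},
    {"jaw":-1,"translation":[0,0,0],"turn":1},
    {"jaw":-1,"translation":[0,0,0],"turn":1},
    {"jaw":-1,"translation":[0,0,0],"turn":1},
    {"jaw":-1,"translation":[0,0,0],"turn":1},
    {"jaw":-1,"translation":[0,0,0],"turn":0.95},
    {"jaw":-1,"translation":[0,0,0],"turn":0}
  ]
}}

```text
clock: 1.27
eef_pos: [0.1497, 0.5291, 0.2309]
orientation: [0.0, 0.709, 0.706, -0.0]
ft_force: [-0.2, 0.4, -0.2]
finger_gap: 0.0
finger_force: 0.0
```

Request:
{"method": "jog_arm", "body": {
  "rows": [
    {"jaw":-1,"translation":[-0.6,1,0],"turn":0},
    {"jaw":-1,"translation":[-0.6,1,0],"turn":0},
    {"jaw":-1,"translation":[-0.6,1,0],"turn":0},
    {"jaw":-1,"translation":[-0.6,1,0],"turn":0},
    {"jaw":-1,"translation":[-0.6,1,0],"turn":0},
    {"jaw":-1,"translation":[-0.6,1,0],"turn":0},
    {"jaw":-1,"translation":[-0.6,1,0],"turn":0},
    {"jaw":-1,"translation":[-0.6,1,0],"turn":0},
    {"jaw":-1,"translation":[-0.6,1,0],"turn":0},
    {"jaw":-1,"translation":[-0.6,1,0],"turn":0},
    {"jaw":-1,"translation":[-0.6,1,0],"turn":0},
    {"jaw":-1,"translation":[-0.6,1,0],"turn":0},
    {"jaw":-1,"translation":[-0.6,1,0],"turn":0},
    {"jaw":-1,"translation":[-0.6,1,0],"turn":0},
    {"jaw":-1,"translation":[-0.3,0.3,0],"turn":0},
    {"jaw":-1,"translation":[0,0,0],"turn":0},
    {"jaw":-1,"translation":[0,0,0],"turn":0},
    {"jaw":-1,"translation":[0,0,0],"turn":0}
  ]
}}

```text
clock: 2.77
eef_pos: [0.4349, 0.3556, 0.2313]
orientation: [-0.0, 0.707, 0.708, -0.0]
ft_force: [0.3, 0.7, -0.2]
finger_gap: 0.0002
finger_force: 0.0
```

Request:
{"method": "jog_arm", "body": {
  "rows": [
    {"jaw":-1,"translation":[0,0,1],"turn":0},
    {"jaw":-1,"translation":[0,0,1],"turn":0},
    {"jaw":-1,"translation":[0,0,1],"turn":0},
    {"jaw":-1,"translation":[0,0,1],"turn":0},
    {"jaw":-1,"translation":[0,0,1],"turn":0},
    {"jaw":-1,"translation":[0,0,1],"turn":0},
    {"jaw":-1,"translation":[0,0,0.6],"turn":0},
    {"jaw":-1,"translation":[0,0,0.15],"turn":0},
    {"jaw":-1,"translation":[0,0,0.15],"turn":0},
    {"jaw":-1,"translation":[0,0,0.1],"turn":0},
    {"jaw":-1,"translation":[0,0,0.1],"turn":0},
    {"jaw":-1,"translation":[0,0,0.1],"turn":0},
    {"jaw":-1,"translation":[0,0,0],"turn":0},
    {"jaw":-1,"translation":[0,0,0],"turn":0}
  ]
}}

```text
clock: 3.93
eef_pos: [0.4359, 0.3556, 0.0878]
orientation: [-0.0, 0.707, 0.707, 0.001]
ft_force: [-2.7, 2.0, 4.5]
finger_gap: -0.0002
finger_force: 2.3
```

Request:
{"method": "jog_arm", "body": {
  "rows": [
    {"jaw":-1,"translation":[0,0,0.05],"turn":0},
    {"jaw":-1,"translation":[0,0,0],"turn":0},
    {"jaw":-1,"translation":[0,0,-1],"turn":0},
    {"jaw":-1,"translation":[0,0,-1],"turn":0},
    {"jaw":-1,"translation":[0,0,-1],"turn":0},
    {"jaw":-1,"translation":[0,0,-1],"turn":0},
    {"jaw":-1,"translation":[0,-1,-1],"turn":0},
    {"jaw":-1,"translation":[0,-1,0],"turn":0},
    {"jaw":-1,"translation":[0,-1,0],"turn":0},
    {"jaw":-1,"translation":[0,0,0],"turn":0},
    {"jaw":-1,"translation":[0,0,0],"turn":0}
  ]
}}

```text
clock: 4.85
eef_pos: [0.3756, 0.3551, 0.1867]
orientation: [0.0, 0.707, 0.707, 0.0]
ft_force: [0.6, 0.4, -0.5]
finger_gap: -0.0001
finger_force: 0.0
```

```bash
python3 - <<'E'
from h import *
for n,roi in(("top",(190,255,185,240)),("side",(230,310,140,210))):
    im=viewer.read_camera(n)
    for b in blobs(im,"red",roi,amin=6): print(n,b[0],b[1],b[2],plane(n,*b[1],.121).round(4))
    x0,x1,y0,y1=roi; cv2.imwrite(f"pics/l_{n}.png",cv2.resize(im[y0:y1,x0:x1],None,fx=5,fy=5,interpolation=cv2.INTER_CUBIC)[:,:,::-1])
E
```

```text
top 77 [225.3 227.5] [219 225  14   6] [0.4013 0.281  0.121 ]
side 34 [251.2 164.6] [249 161   6   8] [0.4016 0.2899 0.121 ]
```

View pics/l_side.png

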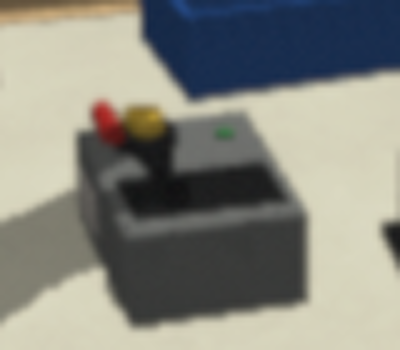

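The picture shows the lever dropped, with the red bar leaning towards -x (top pixel 225,227, about x 0.4015, y 0.281). Next I go behind the bar and push it up along +x.

Request:
{"method": "jog_arm", "body": {
  "rows": [
    {"jaw":-1,"translation":[-1,-1,0],"turn":0},
    {"jaw":-1,"translation":[-1,-0.2,0],"turn":0},
    {"jaw":-1,"translation":[-1,0,0],"turn":0},
    {"jaw":-1,"translation":[-0.7,0,0],"turn":0},
    {"jaw":-1,"translation":[0,0,1],"turn":0},
    {"jaw":-1,"translation":[0,0,1],"turn":0},
    {"jaw":-1,"translation":[0,0,1],"turn":0},
    {"jaw":-1,"translation":[0,0,0.7],"turn":0},
    {"jaw":-1,"translation":[0,0.5,0],"turn":0},
    {"jaw":-1,"translation":[0,0.5,0],"turn":0},
    {"jaw":-1,"translation":[0,0.5,0],"turn":0},
    {"jaw":-1,"translation":[0,0.5,0],"turn":0},
    {"jaw":-1,"translation":[0,0.5,0],"turn":0},
    {"jaw":-1,"translation":[0,0.5,0],"turn":0},
    {"jaw":-1,"translation":[0,0.2,0],"turn":0},
    {"jaw":-1,"translation":[0,0,0],"turn":0}
  ]
}}

```text
clock: 6.28
eef_pos: [0.417, 0.2812, 0.1123]
orientation: [0.0, 0.707, 0.707, 0.0]
ft_force: [-0.9, -0.6, 0.3]
finger_gap: -0.0001
finger_force: 0.0
```

```bash
python3 - <<'E'
from h import *
print(readout.observe()["ft_force"])
for n,roi in(("top",(190,255,185,240)),("side",(230,310,140,210))):
    im=viewer.read_camera(n)
    for b in blobs(im,"red",roi,amin=6): print(n,b[0],b[1],b[2],plane(n,*b[1],.14).round(4))
E
```

```text
[-0.87988453 -0.59702121  0.27057141]
side 24 [264.4 158.5] [262 155   6   8] [0.4429 0.2841 0.14  ]
```

Request:
{"method": "jog_arm", "body": {
  "rows": [
    {"jaw":-1,"translation":[0,0.3,0],"turn":0},
    {"jaw":-1,"translation":[0,0.25,0],"turn":0},
    {"jaw":-1,"translation":[0,0,0],"turn":0},
    {"jaw":-1,"translation":[0,0,0],"turn":0},
    {"jaw":-1,"translation":[0,-1,0],"turn":0},
    {"jaw":-1,"translation":[0,-1,0],"turn":0},
    {"jaw":-1,"translation":[0,-1,0],"turn":0},
    {"jaw":-1,"translation":[0,0,0],"turn":0}
  ]
}}

```text
clock: 7.05
eef_pos: [0.3633, 0.2808, 0.1122]
orientation: [-0.001, 0.707, 0.708, -0.001]
ft_force: [-0.2, -0.5, 0.4]
finger_gap: 0.0003
finger_force: 0.0
```

```bash
python3 - <<'E'
from h import *
print(readout.observe()["ft_force"])
for n,roi in(("top",(190,255,185,240)),("side",(230,310,140,210))):
    im=viewer.read_camera(n)
    for b in blobs(im,"red",roi,amin=6): print(n,b[0],b[1],b[2],plane(n,*b[1],.14).round(4))
E
```

```text
[-0.2336911  -0.48757759  0.42789138]
top 73 [225.3 208.6] [219 206  14   6] [0.4523 0.2816 0.14  ]
side 24 [267. 159.] [265 156   5   7] [0.45   0.2786 0.14  ]
```

The bar is back at its starting pixel (267,159), so the lever is up. Now the scanner.

Request:
{"method": "jog_arm", "body": {
  "rows": [
    {"jaw":1,"translation":[0,0,-1],"turn":0},
    {"jaw":1,"translation":[0,0,-1],"turn":0},
    {"jaw":1,"translation":[0,0,-1],"turn":0},
    {"jaw":1,"translation":[0,0,-1],"turn":0},
    {"jaw":1,"translation":[0,0,-1],"turn":0},
    {"jaw":1,"translation":[0,0,-1],"turn":0},
    {"jaw":1,"translation":[-0.15,1,-0.5],"turn":0},
    {"jaw":1,"translation":[-0.15,1,0],"turn":0},
    {"jaw":1,"translation":[-0.15,1,0],"turn":0},
    {"jaw":1,"translation":[-0.15,1,0],"turn":0},
    {"jaw":1,"translation":[-0.15,1,0],"turn":0},
    {"jaw":1,"translation":[-0.15,1,0],"turn":0},
    {"jaw":1,"translation":[-0.15,1,0],"turn":0},
    {"jaw":1,"translation":[-0.15,1,0],"turn":0},
    {"jaw":1,"translation":[-0.15,1,0],"turn":0},
    {"jaw":1,"translation":[-0.15,1,0],"turn":0},
    {"jaw":1,"translation":[-0.15,1,0],"turn":0},
    {"jaw":1,"translation":[-0.1,1,0],"turn":0},
    {"jaw":1,"translation":[0,1,0],"turn":0},
    {"jaw":1,"translation":[0,0.1,0],"turn":0.3}
  ]
}}

```text
clock: 8.82
eef_pos: [0.6323, 0.2452, 0.2406]
orientation: [0.0, 0.718, 0.696, -0.0]
ft_force: [0.9, 0.4, 0.6]
finger_gap: 0.0852
finger_force: 0.0
```

Request:
{"method": "jog_arm", "body": {
  "rows": [
    {"jaw":1,"translation":[0,0,0],"turn":0},
    {"jaw":1,"translation":[0,0,1],"turn":0},
    {"jaw":1,"translation":[0,0,1],"turn":0},
    {"jaw":1,"translation":[0,0,1],"turn":0},
    {"jaw":1,"translation":[0,0,1],"turn":0},
    {"jaw":1,"translation":[0,0,1],"turn":0},
    {"jaw":1,"translation":[0,0,0],"turn":0},
    {"jaw":1,"translation":[0,0,0],"turn":0}
  ]
}}

```text
clock: 9.48
eef_pos: [0.6283, 0.246, 0.1419]
orientation: [-0.0, 0.717, 0.697, -0.001]
ft_force: [0.4, 0.6, 1.0]
finger_gap: 0.0853
finger_force: 0.0
```

```bash
python3 - <<'E'
from h import *
im=viewer.read_camera("top"); s=viewer.read_camera("side")
a=cv2.resize(im[125:190,200:330],None,fx=4,fy=4,interpolation=cv2.INTER_CUBIC)
b=cv2.resize(s[120:230,280:390],None,fx=3,fy=3,interpolation=cv2.INTER_CUBIC)
o=np.zeros((600,520,3),np.uint8);o[:260]=a;o[265:595,:330]=b
cv2.imwrite("pics/g1.png",o[:,:,::-1])
E
```

```text
(no output)
```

View pics/g1.png

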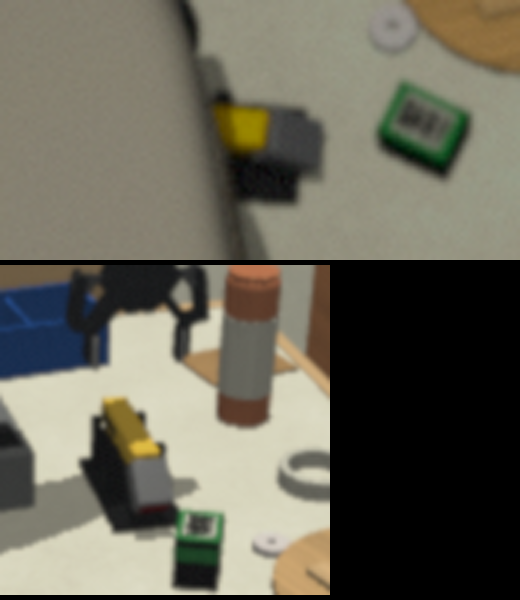

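The fingers straddle the handle from above, and the green pack has not moved. I descend, close and lift.

Request:
{"method": "jog_arm", "body": {
  "rows": [
    {"jaw":1,"translation":[0,-0.15,1],"turn":0},
    {"jaw":1,"translation":[0,0,1],"turn":0},
    {"jaw":1,"translation":[0,0,1],"turn":0},
    {"jaw":1,"translation":[0,0,1],"turn":0},
    {"jaw":1,"translation":[0,0,0.5],"turn":0},
    {"jaw":1,"translation":[0,0,0],"turn":0},
    {"jaw":1,"translation":[0,0,0],"turn":0},
    {"jaw":-1,"translation":[0,0,0],"turn":0},
    {"jaw":-1,"translation":[0,0,0],"turn":0},
    {"jaw":-1,"translation":[0,0,0],"turn":0},
    {"jaw":-1,"translation":[0,0,0],"turn":0},
    {"jaw":-1,"translation":[0,0,0],"turn":0},
    {"jaw":-1,"translation":[0,0,0],"turn":0},
    {"jaw":-1,"translation":[0,0,0],"turn":0},
    {"jaw":-1,"translation":[0,0,0],"turn":0},
    {"jaw":-1,"translation":[0,0,0],"turn":0},
    {"jaw":-1,"translation":[0,0,0],"turn":0},
    {"jaw":-1,"translation":[0,0,0],"turn":0}
  ]
}}

```text
clock: 11.08
eef_pos: [0.6262, 0.2464, 0.0532]
orientation: [0.0, 0.718, 0.696, 0.001]
ft_force: [-0.7, 0.3, 5.5]
finger_gap: 0.0293
finger_force: 60.2
```

Request:
{"method": "jog_arm", "body": {
  "rows": [
    {"jaw":-1,"translation":[0,0,-0.5],"turn":0},
    {"jaw":-1,"translation":[0,0,-0.5],"turn":0},
    {"jaw":-1,"translation":[0,0,-0.5],"turn":0},
    {"jaw":-1,"translation":[0,0,-0.5],"turn":0},
    {"jaw":-1,"translation":[0,0,-0.5],"turn":0},
    {"jaw":-1,"translation":[0,0,-0.5],"turn":0},
    {"jaw":-1,"translation":[0,0,-0.5],"turn":0},
    {"jaw":-1,"translation":[0,0,-0.5],"turn":0},
    {"jaw":-1,"translation":[0,0,-0.5],"turn":0},
    {"jaw":-1,"translation":[0,0,-0.5],"turn":0},
    {"jaw":-1,"translation":[0,0,-0.5],"turn":0},
    {"jaw":-1,"translation":[0,0,-0.5],"turn":0},
    {"jaw":-1,"translation":[0,0,0],"turn":0},
    {"jaw":-1,"translation":[0,0,0],"turn":0}
  ]
}}

```text
clock: 12.25
eef_pos: [0.626, 0.2464, 0.1729]
orientation: [0.0, 0.718, 0.696, 0.0]
ft_force: [0.7, -0.4, -2.7]
finger_gap: 0.0292
finger_force: 59.3
```

```bash
python3 - <<'E'
from h import *
im=viewer.read_camera("top"); s=viewer.read_camera("side")
a=cv2.resize(im[125:190,200:330],None,fx=4,fy=4,interpolation=cv2.INTER_CUBIC)
b=cv2.resize(s[110:220,280:390],None,fx=3,fy=3,interpolation=cv2.INTER_CUBIC)
o=np.zeros((600,520,3),np.uint8);o[:260]=a;o[265:595,:330]=b
cv2.imwrite("pics/g2.png",o[:,:,::-1])
print(readout.observe()["wrist_torque"])
for col in("green","blue"):
    for n,i in(("top",im),("side",s)):
        for b in blobs(i,col,(290,400,140,265)): print(col,n,b[0],b[1],b[2])
E
```

```text
[ 0.04123062  0.00691856 -0.01021042]
green top 57 [306.1 157.9] [295 147  22  18]
green side 17 [346.  211.6] [340 211  13   2]
green side 43 [345.1 216.2] [339 214  13   5]
blue top 92 [358.8 170.1] [350 161  20  15]
blue side 350 [301.5 146.5] [290 140  26  16]
blue side 176 [356. 247.] [345 236  24  19]
```

View pics/g2.png

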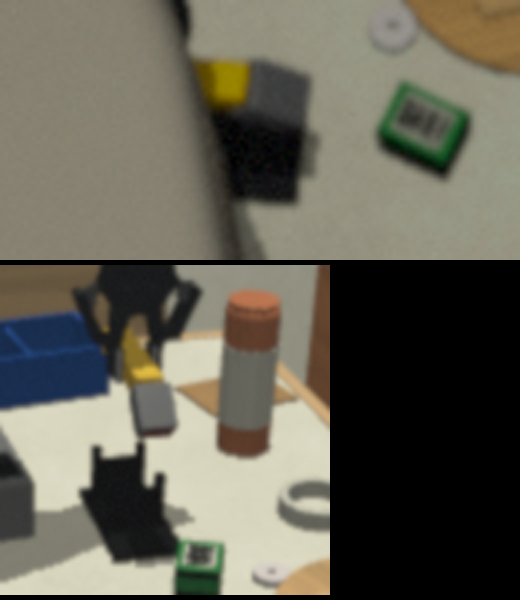

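The scanner is held level and lifted clear, and the packs have not moved. Next I go to the green label reading pose.

Request:
{"method": "jog_arm", "body": {
  "rows": [
    {"jaw":-1,"translation":[-0.5,0.5,0.5],"turn":0},
    {"jaw":-1,"translation":[-0.5,0.5,0.5],"turn":0},
    {"jaw":-1,"translation":[-0.29,0.05,0.5],"turn":0},
    {"jaw":-1,"translation":[0,0,0.43],"turn":0},
    {"jaw":-1,"translation":[0,0,0],"turn":0},
    {"jaw":-1,"translation":[0,0,0],"turn":0},
    {"jaw":-1,"translation":[0,0,0],"turn":0},
    {"jaw":-1,"translation":[0,0,0],"turn":0}
  ]
}}

```text
clock: 13.02
eef_pos: [0.6461, 0.2203, 0.1344]
orientation: [0.0, 0.717, 0.697, 0.0]
ft_force: [-0.6, -0.2, -1.6]
finger_gap: 0.0293
finger_force: 59.4
```

```bash
python3 - <<'E'
from h import *
im=viewer.read_camera("top"); s=viewer.read_camera("side")
a=cv2.resize(im[125:185,230:330],None,fx=5,fy=5,interpolation=cv2.INTER_CUBIC)
b=cv2.resize(s[130:230,280:380],None,fx=3,fy=3,interpolation=cv2.INTER_CUBIC)
o=np.zeros((600,500,3),np.uint8);o[:300]=a;o[300:600,:300]=b
cv2.imwrite("pics/g3.png",o[:,:,::-1])
st=readout.observe(); p=st["eef_pos"]; print(p)
h=np.array([-.028,-.9996,0])
for nm,q in(("window",p+.096*h+[0,0,-.0192]),("frontTop",p+.066*h+[0,0,.0298]),("focus",p+.153*h+[0,0,-.0762])):
    print(nm,q.round(4),proj("top",q).round(1),proj("side",q).round(1), (5*(proj("top",q)-[230,125])).round(), (3*(proj("side",q)-[280,130])+[0,300]).round())
E
```

```text
[0.64606376 0.22027859 0.13438103]
window [0.6434 0.1243 0.1152] [285.6 148.5] [341.6 181.3] [278. 117.] [185. 454.]
frontTop [0.6442 0.1543 0.1642] [273.9 142.6] [339.4 162.2] [219.  88.] [178. 396.]
focus [0.6418 0.0673 0.0582] [305.4 155.3] [346.5 207.3] [377. 151.] [199. 532.]
```

View pics/g3.png

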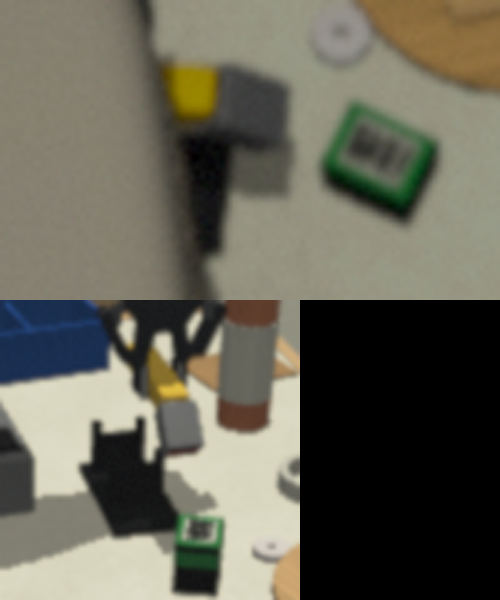

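Predicted and seen positions agree: the window is at (183,450), and the label at (378,153) against a computed focus of (377,151). I hold still.

Request:
{"method": "jog_arm", "body": {
  "rows": [
    {"jaw":-1,"translation":[0,0,0],"turn":0},
    {"jaw":-1,"translation":[0,0,0],"turn":0},
    {"jaw":-1,"translation":[0,0,0],"turn":0},
    {"jaw":-1,"translation":[0,0,0],"turn":0},
    {"jaw":-1,"translation":[0,0,0],"turn":0},
    {"jaw":-1,"translation":[0,0,0],"turn":0},
    {"jaw":-1,"translation":[0,0,0],"turn":0},
    {"jaw":-1,"translation":[0,0,0],"turn":0},
    {"jaw":-1,"translation":[0,0,0],"turn":0},
    {"jaw":-1,"translation":[0,0,0],"turn":0},
    {"jaw":-1,"translation":[0,0,0],"turn":0},
    {"jaw":-1,"translation":[0,0,0],"turn":0},
    {"jaw":-1,"translation":[0,0,0],"turn":0},
    {"jaw":-1,"translation":[0,0,0],"turn":0},
    {"jaw":-1,"translation":[0,0,0],"turn":0},
    {"jaw":-1,"translation":[0,0,0],"turn":0},
    {"jaw":-1,"translation":[0,0,0],"turn":0},
    {"jaw":-1,"translation":[0,0,0],"turn":0},
    {"jaw":-1,"translation":[0,0,0],"turn":0},
    {"jaw":-1,"translation":[0,0,0],"turn":0}
  ]
}}

```text
clock: 14.78
eef_pos: [0.646, 0.2199, 0.1337]
orientation: [-0.0, 0.718, 0.696, -0.0]
ft_force: [0.0, -1.0, -2.4]
finger_gap: 0.0291
finger_force: 59.4
```

Request:
{"method": "jog_arm", "body": {
  "rows": [
    {"jaw":-1,"translation":[0,0,0],"turn":0},
    {"jaw":-1,"translation":[0,0,0],"turn":0},
    {"jaw":-1,"translation":[0,0,0],"turn":0},
    {"jaw":-1,"translation":[0,0,0],"turn":0},
    {"jaw":-1,"translation":[0,0,0],"turn":0},
    {"jaw":-1,"translation":[0,0,0],"turn":0},
    {"jaw":-1,"translation":[0,0,0],"turn":0},
    {"jaw":-1,"translation":[0,0,0],"turn":0},
    {"jaw":-1,"translation":[0,0,0],"turn":0},
    {"jaw":-1,"translation":[0,0,0],"turn":0},
    {"jaw":-1,"translation":[0,0,0],"turn":0},
    {"jaw":-1,"translation":[0,0,0],"turn":0},
    {"jaw":-1,"translation":[0,0,0],"turn":0},
    {"jaw":-1,"translation":[0,0,0],"turn":0},
    {"jaw":-1,"translation":[0,0,0],"turn":0},
    {"jaw":-1,"translation":[0,0,0],"turn":0}
  ]
}}

```text
clock: 16.12
eef_pos: [0.646, 0.2199, 0.1337]
orientation: [-0.0, 0.718, 0.696, -0.0]
ft_force: [0.1, 0.0, -1.7]
finger_gap: 0.0289
finger_force: 59.4
```

```bash
python3 - <<'E'
from h import *
im=viewer.read_camera("top"); s=viewer.read_camera("side")
print(readout.observe()["eef_pos"])
for col in("green","blue"):
    for n,i,r in(("top",im,(290,400,140,200)),("side",s,(320,400,180,265))):
        for b in blobs(i,col,r): print(col,n,b[0],b[1],b[2])
E
```

```text
[0.6459899  0.21985845 0.13366956]
green top 50 [307.1 159.1] [295 152  22  13]
green side 19 [345.1 211.3] [339 209  14   4]
green side 43 [345.1 216.2] [339 214  13   5]
blue top 94 [358.7 170.1] [350 161  20  15]
blue side 179 [356.1 247.1] [345 236  24  19]
```

Green was still throughout the hold. On to blue, which has not moved either.

Request:
{"method": "jog_arm", "body": {
  "rows": [
    {"jaw":-1,"translation":[-0.4,-0.1,0],"turn":0},
    {"jaw":-1,"translation":[-0.7,-0.1,0],"turn":0},
    {"jaw":-1,"translation":[-0.7,-0.15,0],"turn":0},
    {"jaw":-1,"translation":[-0.7,-0.15,0],"turn":0},
    {"jaw":-1,"translation":[-0.7,-0.15,0],"turn":0},
    {"jaw":-1,"translation":[-0.7,-0.15,0],"turn":0},
    {"jaw":-1,"translation":[-0.7,-0.15,0],"turn":0},
    {"jaw":-1,"translation":[-0.7,-0.1,0],"turn":0},
    {"jaw":-1,"translation":[-0.7,-0.1,0],"turn":0},
    {"jaw":-1,"translation":[-0.7,-0.1,0],"turn":0},
    {"jaw":-1,"translation":[-0.7,-0.1,0],"turn":0},
    {"jaw":-1,"translation":[-0.6,-0.02,0],"turn":0},
    {"jaw":-1,"translation":[-0.34,0,0],"turn":0},
    {"jaw":-1,"translation":[0,0,0],"turn":0},
    {"jaw":-1,"translation":[0,0,0],"turn":0},
    {"jaw":-1,"translation":[0,0,0],"turn":0},
    {"jaw":-1,"translation":[0,0,0],"turn":0},
    {"jaw":-1,"translation":[0,0,0],"turn":0}
  ]
}}

```text
clock: 17.72
eef_pos: [0.6137, 0.0546, 0.1336]
orientation: [-0.0, 0.717, 0.697, 0.0]
ft_force: [-0.2, -0.1, -2.1]
finger_gap: 0.0293
finger_force: 59.4
```

```bash
python3 - <<'E'
from h import *
im=viewer.read_camera("top"); s=viewer.read_camera("side")
p=readout.observe()["eef_pos"]; h=np.array([-.03,-.9996,0]); q=p+.153*h+[0,0,-.0762]; print(p,q,proj("top",q),proj("side",q))
for col in("green","blue"):
    for n,i,r in(("top",im,(290,400,140,200)),("side",s,(320,400,190,265))):
        for b in blobs(i,col,r): print(col,n,b[0],b[1],b[2])
a=cv2.resize(im[130:200,280:380],None,fx=5,fy=5,interpolation=cv2.INTER_CUBIC)
b=cv2.resize(s[180:280,300:400],None,fx=2.4,fy=2.4,interpolation=cv2.INTER_CUBIC)
o=np.zeros((600,500,3),np.uint8);o[:350]=a;o[355:595,:240]=b
cv2.imwrite("pics/g4.png",o[:,:,::-1])
E
```

```text
[0.61360869 0.05450391 0.13364516] [ 0.60901869 -0.09843489  0.05744516] [359.21858709 167.95736175] [356.08766592 239.88151245]
green side 43 [345.1 216.2] [339 214  13   5]
blue top 92 [358.8 170.1] [350 161  20  15]
blue side 183 [355.8 246.9] [345 235  24  20]
```

View pics/g4.png

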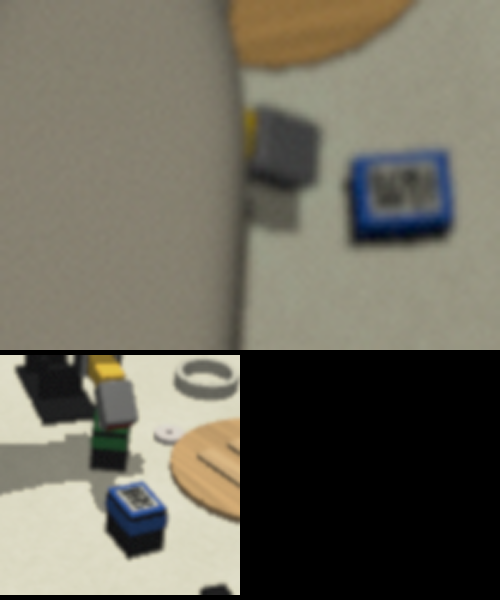

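The blue label is at top pixel (361,168) and the computed focus at (359,168), which is within about 4 mm. I trim it and hold.

Request:
{"method": "jog_arm", "body": {
  "rows": [
    {"jaw":-1,"translation":[-0.1,0,0],"turn":0},
    {"jaw":-1,"translation":[0,0,0],"turn":0},
    {"jaw":-1,"translation":[0,0,0],"turn":0},
    {"jaw":-1,"translation":[0,0,0],"turn":0},
    {"jaw":-1,"translation":[0,0,0],"turn":0},
    {"jaw":-1,"translation":[0,0,0],"turn":0},
    {"jaw":-1,"translation":[0,0,0],"turn":0},
    {"jaw":-1,"translation":[0,0,0],"turn":0},
    {"jaw":-1,"translation":[0,0,0],"turn":0},
    {"jaw":-1,"translation":[0,0,0],"turn":0},
    {"jaw":-1,"translation":[0,0,0],"turn":0},
    {"jaw":-1,"translation":[0,0,0],"turn":0},
    {"jaw":-1,"translation":[0,0,0],"turn":0},
    {"jaw":-1,"translation":[0,0,0],"turn":0},
    {"jaw":-1,"translation":[0,0,0],"turn":0},
    {"jaw":-1,"translation":[0,0,0],"turn":0},
    {"jaw":-1,"translation":[0,0,0],"turn":0},
    {"jaw":-1,"translation":[0,0,0],"turn":0},
    {"jaw":-1,"translation":[0,0,0],"turn":0},
    {"jaw":-1,"translation":[0,0,0],"turn":0}
  ]
}}

```text
clock: 19.48
eef_pos: [0.6135, 0.052, 0.1337]
orientation: [-0.0, 0.718, 0.696, -0.0]
ft_force: [-0.8, 0.0, -1.8]
finger_gap: 0.029
finger_force: 59.4
```

Request:
{"method": "jog_arm", "body": {
  "rows": [
    {"jaw":-1,"translation":[0,0,0],"turn":0},
    {"jaw":-1,"translation":[0,0,0],"turn":0},
    {"jaw":-1,"translation":[0,0,0],"turn":0},
    {"jaw":-1,"translation":[0,0,0],"turn":0},
    {"jaw":-1,"translation":[0,0,0],"turn":0},
    {"jaw":-1,"translation":[0,0,0],"turn":0},
    {"jaw":-1,"translation":[0,0,0],"turn":0},
    {"jaw":-1,"translation":[0,0,0],"turn":0},
    {"jaw":-1,"translation":[0,0,0],"turn":0},
    {"jaw":-1,"translation":[0,0,0],"turn":0},
    {"jaw":-1,"translation":[0,0,0],"turn":0},
    {"jaw":-1,"translation":[0,0,0],"turn":0},
    {"jaw":-1,"translation":[0,0,0],"turn":0},
    {"jaw":-1,"translation":[0,0,0],"turn":0},
    {"jaw":-1,"translation":[0,0,0],"turn":0},
    {"jaw":-1,"translation":[0,0,0],"turn":0}
  ]
}}

```text
clock: 20.82
eef_pos: [0.6135, 0.052, 0.1337]
orientation: [-0.0, 0.718, 0.696, -0.0]
ft_force: [-0.4, 0.2, -1.1]
finger_gap: 0.0292
finger_force: 59.4
```

```bash
python3 - <<'E'
from h import *
im=viewer.read_camera("top"); s=viewer.read_camera("side")
print(readout.observe()["eef_pos"])
for col in("green","blue"):
    for n,i,r in(("top",im,(290,400,140,200)),("side",s,(320,400,190,265))):
        for b in blobs(i,col,r): print(col,n,b[0],b[1],b[2])
E
```

```text
[0.61354255 0.05196447 0.13366192]
green side 42 [345.  216.2] [339 214  13   5]
blue top 93 [358.8 170.2] [350 161  20  15]
blue side 181 [355.9 247. ] [345 236  24  19]
```

Blue is read. I take the scanner back to just above the cradle.

Request:
{"method": "jog_arm", "body": {
  "rows": [
    {"jaw":-1,"translation":[0,0,-1],"turn":0},
    {"jaw":-1,"translation":[0,0,-1],"turn":0},
    {"jaw":-1,"translation":[0.7,0.1,0],"turn":0},
    {"jaw":-1,"translation":[0.8,0.1,0],"turn":0},
    {"jaw":-1,"translation":[0.8,0.1,0],"turn":0},
    {"jaw":-1,"translation":[0.8,0.06,0],"turn":0},
    {"jaw":-1,"translation":[0.8,0,0],"turn":0},
    {"jaw":-1,"translation":[0.8,0,0],"turn":0},
    {"jaw":-1,"translation":[0.8,0,0],"turn":0},
    {"jaw":-1,"translation":[0.8,0,0],"turn":0},
    {"jaw":-1,"translation":[0.8,0,0],"turn":0},
    {"jaw":-1,"translation":[0.8,0,0],"turn":0},
    {"jaw":-1,"translation":[0.8,0,0],"turn":0},
    {"jaw":-1,"translation":[0.6,0,0],"turn":0},
    {"jaw":-1,"translation":[0.44,0,0],"turn":0},
    {"jaw":-1,"translation":[0,0,0],"turn":0},
    {"jaw":-1,"translation":[0,0,0],"turn":0},
    {"jaw":-1,"translation":[0,0,0],"turn":0}
  ]
}}

```text
clock: 22.42
eef_pos: [0.6266, 0.246, 0.1736]
orientation: [0.0, 0.718, 0.696, -0.0]
ft_force: [-0.5, 0.2, -1.5]
finger_gap: 0.0291
finger_force: 59.6
```

Request:
{"method": "jog_arm", "body": {
  "rows": [
    {"jaw":-1,"translation":[0,0,0.8],"turn":0},
    {"jaw":-1,"translation":[0,0,0.8],"turn":0},
    {"jaw":-1,"translation":[0,0,0.8],"turn":0},
    {"jaw":-1,"translation":[0,0,0.8],"turn":0},
    {"jaw":-1,"translation":[0,0,0.5],"turn":0},
    {"jaw":-1,"translation":[0,0,0.5],"turn":0},
    {"jaw":-1,"translation":[0,0,0.5],"turn":0},
    {"jaw":-1,"translation":[0,0,0.5],"turn":0},
    {"jaw":-1,"translation":[0,0,0.4],"turn":0},
    {"jaw":-1,"translation":[0,0,0.2],"turn":0},
    {"jaw":-1,"translation":[0,0,0.15],"turn":0},
    {"jaw":-1,"translation":[0,0,0],"turn":0},
    {"jaw":-1,"translation":[0,0,0],"turn":0},
    {"jaw":-1,"translation":[0,0,0],"turn":0}
  ]
}}

```text
clock: 23.58
eef_pos: [0.6269, 0.2466, 0.0553]
orientation: [0.0, 0.718, 0.696, 0.0]
ft_force: [0.1, -0.7, -1.4]
finger_gap: 0.0293
finger_force: 59.6
```

Still hanging (−1.4 N), with a couple of millimetres to go.

Request:
{"method": "jog_arm", "body": {
  "rows": [
    {"jaw":-1,"translation":[0,-0.02,0.05],"turn":0},
    {"jaw":-1,"translation":[0,0,0.04],"turn":0},
    {"jaw":-1,"translation":[0,0,0],"turn":0},
    {"jaw":-1,"translation":[0,0,0],"turn":0},
    {"jaw":1,"translation":[0,0,0],"turn":0},
    {"jaw":1,"translation":[0,0,0],"turn":0},
    {"jaw":1,"translation":[0,0,0],"turn":0},
    {"jaw":1,"translation":[0,0,0],"turn":0},
    {"jaw":1,"translation":[0,0,0],"turn":0},
    {"jaw":1,"translation":[0,0,0],"turn":0},
    {"jaw":1,"translation":[0,0,0],"turn":0},
    {"jaw":1,"translation":[0,0,0],"turn":0},
    {"jaw":1,"translation":[0,0,0],"turn":0},
    {"jaw":1,"translation":[0,0,0],"turn":0}
  ]
}}

```text
clock: 24.75
eef_pos: [0.6262, 0.2465, 0.0529]
orientation: [-0.0, 0.718, 0.696, -0.0]
ft_force: [0.2, 0.0, 0.1]
finger_gap: 0.0852
finger_force: 0.0
```

Request:
{"method": "jog_arm", "body": {
  "rows": [
    {"jaw":1,"translation":[0,0,-0.5],"turn":0},
    {"jaw":1,"translation":[0,0,-1],"turn":0},
    {"jaw":1,"translation":[0,0,-1],"turn":0},
    {"jaw":1,"translation":[0,0,-1],"turn":0},
    {"jaw":1,"translation":[0,0,-1],"turn":0},
    {"jaw":1,"translation":[0,0,-1],"turn":0},
    {"jaw":1,"translation":[-1,0,-1],"turn":0},
    {"jaw":1,"translation":[-1,0,0],"turn":0},
    {"jaw":1,"translation":[-1,-1,0],"turn":0},
    {"jaw":1,"translation":[-1,-1,0],"turn":0},
    {"jaw":1,"translation":[-1,-1,0],"turn":0},
    {"jaw":1,"translation":[-1,-1,0],"turn":0},
    {"jaw":1,"translation":[-1,-1,0],"turn":0},
    {"jaw":1,"translation":[-1,-1,0],"turn":0},
    {"jaw":1,"translation":[-1,-1,0],"turn":0},
    {"jaw":1,"translation":[-1,-1,0],"turn":0},
    {"jaw":1,"translation":[0,0,0],"turn":0},
    {"jaw":1,"translation":[0,0,0],"turn":0}
  ]
}}

```text
clock: 26.25
eef_pos: [0.4598, 0.0507, 0.1841]
orientation: [0.001, 0.718, 0.696, 0.001]
ft_force: [1.2, -0.2, 0.0]
finger_gap: 0.0856
finger_force: 0.0
```

```bash
python3 - <<'E'
from h import *
im=viewer.read_camera("top"); s=viewer.read_camera("side")
for col in("green","blue","yellow"):
    for n,i,r in(("top",im,(210,400,140,200)),("side",s,(300,400,160,265))):
        for b in blobs(i,col,r): print(col,n,b[0],b[1],b[2])
for n,i in(("top",im),):
    for b in blobs(i,"red",(190,255,185,240)): print("lever",b[1])
a=cv2.resize(im[130:200,200:390],None,fx=4,fy=4,interpolation=cv2.INTER_CUBIC)
b=cv2.resize(s[140:265,230:380],None,fx=2.4,fy=2.4,interpolation=cv2.INTER_CUBIC)
o=np.zeros((600,760,3),np.uint8);o[:280]=a;o[285:585,:360]=b
cv2.imwrite("pics/g5.png",o[:,:,::-1])
E
```

```text
green side 16 [346.2 211.6] [340 211  13   2]
green side 43 [345.1 216.2] [339 214  13   5]
blue top 90 [358.8 170. ] [350 161  20  15]
blue side 173 [356.  247.1] [345 236  24  19]
yellow top 516 [243.7 155.6] [220 149  48  14]
yellow side 240 [322.2 174.8] [314 164  20  22]
lever [225.4 208.6]
```

View pics/g5.png

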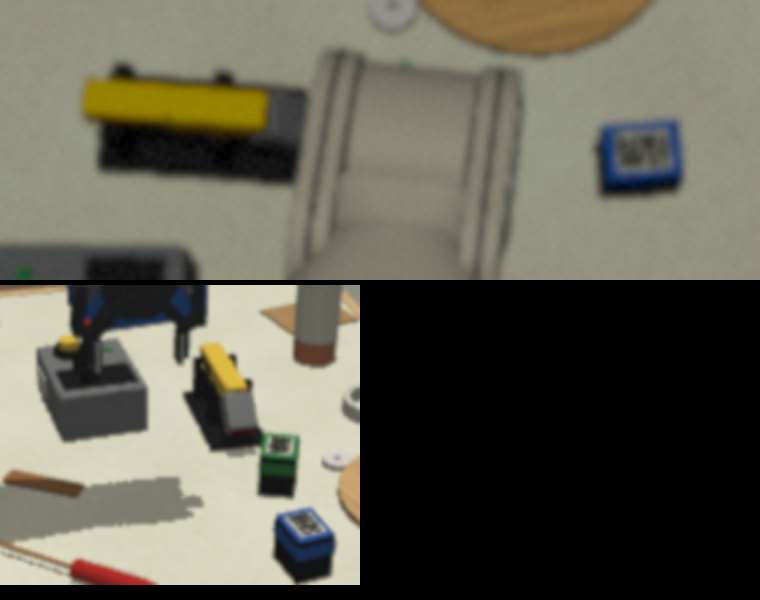

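The scanner lies in its cradle again (yellow 243.7,155.6 against 243.9,155.2 at first), the lever bar is at (225,209), and both packs are where they were. Next I move over the blue pack.

Request:
{"method": "jog_arm", "body": {
  "rows": [
    {"jaw":1,"translation":[0,0,0],"turn":-0.67},
    {"jaw":1,"translation":[0,0,0],"turn":-0.66},
    {"jaw":1,"translation":[-1,0.8,0],"turn":0},
    {"jaw":1,"translation":[-1,0.8,0],"turn":0},
    {"jaw":1,"translation":[-1,0.8,0],"turn":0},
    {"jaw":1,"translation":[-1,0.8,0],"turn":0},
    {"jaw":1,"translation":[-1,0.8,0],"turn":0},
    {"jaw":1,"translation":[-1,0.8,0],"turn":0},
    {"jaw":1,"translation":[-1,0.8,0],"turn":0},
    {"jaw":1,"translation":[-1,0.8,0],"turn":0},
    {"jaw":1,"translation":[-0.27,0.24,0],"turn":0},
    {"jaw":1,"translation":[0,0,1],"turn":0},
    {"jaw":1,"translation":[0,0,1],"turn":0},
    {"jaw":1,"translation":[0,0,1],"turn":0},
    {"jaw":1,"translation":[0,0,1],"turn":0},
    {"jaw":1,"translation":[0,0,0],"turn":0},
    {"jaw":1,"translation":[0,0,0],"turn":0}
  ]
}}

```text
clock: 27.77
eef_pos: [0.6092, -0.0986, 0.1022]
orientation: [-0.001, 0.669, 0.743, -0.0]
ft_force: [0.7, -1.2, 0.2]
finger_gap: 0.0849
finger_force: 0.0
```

```bash
python3 - <<'E'
from h import *
im=viewer.read_camera("top"); s=viewer.read_camera("side")
print(readout.observe()["eef_pos"])
for col in("green","blue"):
    for n,i,r in(("top",im,(290,400,140,200)),("side",s,(320,400,190,265))):
        for b in blobs(i,col,r): print(col,n,b[0],b[1],b[2])
E
```

```text
[ 0.61017718 -0.0991736   0.10407799]
green top 57 [306.1 158. ] [295 147  22  18]
green side 22 [348.5 216.5] [346 215   6   4]
blue side 50 [355.8 243.6] [346 237  22  11]
blue side 118 [356.4 249.1] [345 240  24  15]
```

Request:
{"method": "jog_arm", "body": {
  "rows": [
    {"jaw":1,"translation":[0,0,1],"turn":0},
    {"jaw":1,"translation":[0,0,1],"turn":0},
    {"jaw":1,"translation":[0,0,1],"turn":0},
    {"jaw":1,"translation":[0,0,0.8],"turn":0},
    {"jaw":1,"translation":[0,0,0],"turn":0},
    {"jaw":1,"translation":[0,0,0],"turn":0},
    {"jaw":-1,"translation":[0,0,0],"turn":0},
    {"jaw":-1,"translation":[0,0,0],"turn":0},
    {"jaw":-1,"translation":[0,0,0],"turn":0},
    {"jaw":-1,"translation":[0,0,0],"turn":0},
    {"jaw":-1,"translation":[0,0,0],"turn":0},
    {"jaw":-1,"translation":[0,0,0],"turn":0},
    {"jaw":-1,"translation":[0,0,0],"turn":0},
    {"jaw":-1,"translation":[0,0,0],"turn":0},
    {"jaw":-1,"translation":[0,0,0],"turn":0}
  ]
}}

```text
clock: 29.12
eef_pos: [0.6103, -0.0997, 0.0284]
orientation: [0.001, 0.67, 0.743, 0.001]
ft_force: [0.5, -0.1, 6.2]
finger_gap: 0.045
finger_force: 62.4
```

Request:
{"method": "jog_arm", "body": {
  "rows": [
    {"jaw":-1,"translation":[0,0,-0.5],"turn":0},
    {"jaw":-1,"translation":[0,0,-0.7],"turn":0},
    {"jaw":-1,"translation":[0,0,-0.7],"turn":0},
    {"jaw":-1,"translation":[0,0,-0.7],"turn":0},
    {"jaw":-1,"translation":[0,0,-0.7],"turn":0},
    {"jaw":-1,"translation":[0,0,-0.7],"turn":0},
    {"jaw":-1,"translation":[0,0,-0.7],"turn":0},
    {"jaw":-1,"translation":[0,0,0],"turn":0},
    {"jaw":-1,"translation":[0,0,0],"turn":0}
  ]
}}

```text
clock: 29.87
eef_pos: [0.6096, -0.0996, 0.1218]
orientation: [0.001, 0.67, 0.743, 0.0]
ft_force: [0.3, -0.6, -2.3]
finger_gap: 0.0454
finger_force: 61.8
```

```bash
python3 - <<'E'
from h import *
im=viewer.read_camera("top"); s=viewer.read_camera("side")
p=readout.observe()["eef_pos"];print(p)
q=p+[0,0,.031]; print("lab pred",proj("side",q), "top",proj("top",q))
# dock from side: crop
b=cv2.resize(s[215:375,320:450],None,fx=3.75,fy=3.75,interpolation=cv2.INTER_CUBIC)
cv2.imwrite("pics/d.png",b[:,:,::-1])
for c in(.543,):
  for y in(-.2765,-.3535,-.4305):
    for dx,dy in((29,36),(-29,36),(-29,-36),(29,-36)):
      X=np.array([c+dx/1e3,y+dy/1e3,.02]); print((3.75*(proj("side",X)-[320,215])).round(),end=' ')
    print()
E
```

```text
[ 0.6088899  -0.09937469  0.12022086]
lab pred [358.66940329 209.46702084] top [362.3448777  159.55650961]
[156. 270.] [ 71. 286.] [110. 361.] [199. 344.] 
[202. 350.] [113. 367.] [157. 452.] [251. 433.] 
[254. 439.] [160. 459.] [210. 556.] [309. 533.]
```

View pics/d.png

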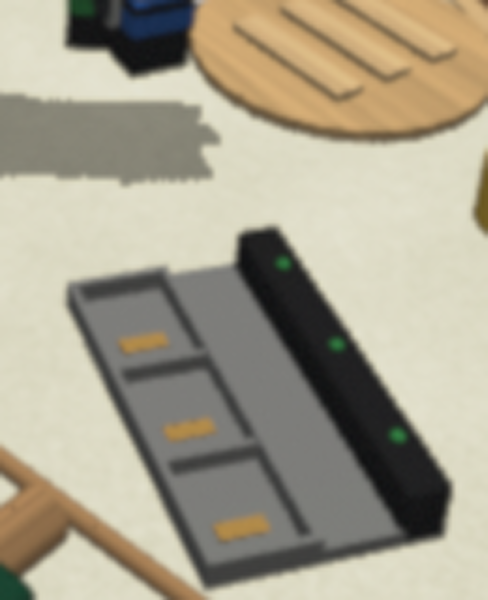

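The dock appears as computed: predicted wall corners fall within about 2 camera pixels of those seen (bay 2 corners near (113,367), (202,350) and (251,433) in the crop). The blue pack goes to the middle bay.

Request:
{"method": "jog_arm", "body": {
  "rows": [
    {"jaw":-1,"translation":[0,0,0],"turn":0.5},
    {"jaw":-1,"translation":[0,0,0],"turn":0.53},
    {"jaw":-1,"translation":[-0.5,0,0],"turn":0},
    {"jaw":-1,"translation":[-0.9,-0.3,0],"turn":0},
    {"jaw":-1,"translation":[-0.9,-0.3,0],"turn":0},
    {"jaw":-1,"translation":[-0.9,-0.3,0],"turn":0},
    {"jaw":-1,"translation":[-0.9,-0.3,0],"turn":0},
    {"jaw":-1,"translation":[-0.9,-0.3,0],"turn":0},
    {"jaw":-1,"translation":[-0.9,-0.3,0],"turn":0},
    {"jaw":-1,"translation":[-0.9,-0.3,0],"turn":0},
    {"jaw":-1,"translation":[-0.9,-0.3,0],"turn":0},
    {"jaw":-1,"translation":[-0.9,-0.3,0],"turn":0},
    {"jaw":-1,"translation":[-0.9,-0.3,0],"turn":0},
    {"jaw":-1,"translation":[-0.9,-0.27,0],"turn":0},
    {"jaw":-1,"translation":[-0.9,0,0],"turn":0},
    {"jaw":-1,"translation":[-0.9,0,0],"turn":0},
    {"jaw":-1,"translation":[-0.5,0,0],"turn":0},
    {"jaw":-1,"translation":[0,0,0],"turn":0},
    {"jaw":-1,"translation":[0,0,0],"turn":0},
    {"jaw":-1,"translation":[0,0,0],"turn":0}
  ]
}}

```text
clock: 31.63
eef_pos: [0.5439, -0.3527, 0.1205]
orientation: [-0.0, 0.707, 0.707, 0.0]
ft_force: [0.3, 0.0, -2.4]
finger_gap: 0.0452
finger_force: 61.7
```

```bash
python3 - <<'E'
from h import *
s=viewer.read_camera("side"); im=viewer.read_camera("top")
p=readout.observe()["eef_pos"];print(p)
x0,y0=300,200
b=cv2.resize(s[y0:y0+150,x0:x0+150],None,fx=3.75,fy=3.75,interpolation=cv2.INTER_CUBIC)
cv2.imwrite("pics/e.png",b[:,:,::-1])
for z in(.031,-.027):
  for dx,dy in((23,30),(-23,30),(-23,-30),(23,-30)):
    print((3.75*(proj("side",p+[dx/1e3,dy/1e3,z])-[x0,y0])).round(),end=' ')
for col in("green",):
    for b in blobs(im,col,(290,330,140,180)): print(col,b[0],b[1],b[2])
E
```

```text
[ 0.54410946 -0.35250242  0.12092504]
[293. 238.] [217. 250.] [257. 317.] [337. 303.] [284. 318.] [210. 331.] [249. 399.] [326. 385.] green 51 [306.8 159. ] [295 152  22  13]
```

View pics/e.png

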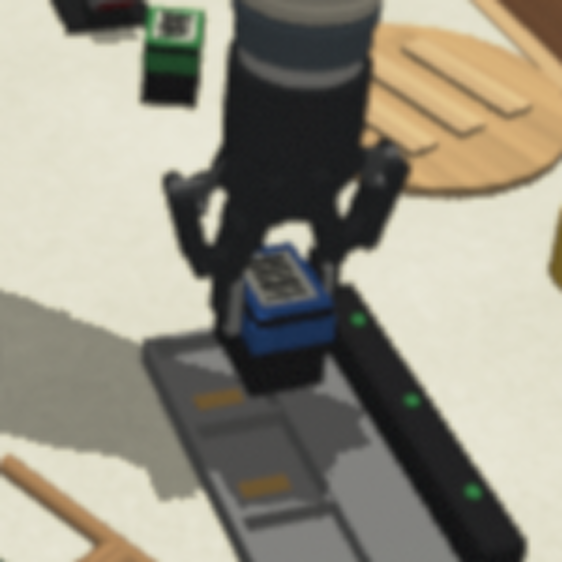

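The pack hangs within 2–3 mm of the predicted position above the middle bay: bottom corners at (250,395) and (322,383). I lower it.

Request:
{"method": "jog_arm", "body": {
  "rows": [
    {"jaw":-1,"translation":[0,0,0.7],"turn":0},
    {"jaw":-1,"translation":[0,0,0.7],"turn":0},
    {"jaw":-1,"translation":[0,0,0.6],"turn":0},
    {"jaw":-1,"translation":[0,0,0.5],"turn":0},
    {"jaw":-1,"translation":[0,0,0.4],"turn":0},
    {"jaw":-1,"translation":[0,0,0.4],"turn":0},
    {"jaw":-1,"translation":[0,0,0.3],"turn":0},
    {"jaw":-1,"translation":[0,0,0.3],"turn":0},
    {"jaw":-1,"translation":[0,0,0.2],"turn":0},
    {"jaw":-1,"translation":[0,0,0.2],"turn":0},
    {"jaw":-1,"translation":[0,0,0],"turn":0},
    {"jaw":-1,"translation":[0,0,0],"turn":0},
    {"jaw":-1,"translation":[0,0,0],"turn":0}
  ]
}}

```text
clock: 32.82
eef_pos: [0.5441, -0.3537, 0.0352]
orientation: [0.0, 0.707, 0.707, 0.0]
ft_force: [0.7, 0.5, -2.7]
finger_gap: 0.0451
finger_force: 61.8
```

Request:
{"method": "jog_arm", "body": {
  "rows": [
    {"jaw":-1,"translation":[0,0,0.06],"turn":0},
    {"jaw":-1,"translation":[0,0,0.03],"turn":0},
    {"jaw":-1,"translation":[0,0,0],"turn":0},
    {"jaw":1,"translation":[0,0,0],"turn":0},
    {"jaw":1,"translation":[0,0,0],"turn":0},
    {"jaw":1,"translation":[0,0,0],"turn":0},
    {"jaw":1,"translation":[0,0,0],"turn":0},
    {"jaw":1,"translation":[0,0,0],"turn":0},
    {"jaw":1,"translation":[0,0,0],"turn":0},
    {"jaw":1,"translation":[0,0,0],"turn":0},
    {"jaw":1,"translation":[0,0,0],"turn":0},
    {"jaw":1,"translation":[0,0,0],"turn":0},
    {"jaw":1,"translation":[0,0,-0.5],"turn":0},
    {"jaw":1,"translation":[0,0,-1],"turn":0},
    {"jaw":1,"translation":[0,0,-1],"turn":0},
    {"jaw":1,"translation":[0,0,-1],"turn":0},
    {"jaw":1,"translation":[0,0,-1],"turn":0},
    {"jaw":1,"translation":[0,0,-1],"turn":0},
    {"jaw":1,"translation":[0,0,-1],"turn":0},
    {"jaw":1,"translation":[0,0,-1],"turn":0}
  ]
}}

```text
clock: 34.48
eef_pos: [0.5438, -0.3534, 0.185]
orientation: [0.0, 0.707, 0.707, 0.0]
ft_force: [0.3, -0.0, 0.1]
finger_gap: 0.0852
finger_force: 0.0
```

Request:
{"method": "jog_arm", "body": {
  "rows": [
    {"jaw":1,"translation":[1,0,0],"turn":0},
    {"jaw":1,"translation":[1,0,0],"turn":0},
    {"jaw":1,"translation":[1,0,0],"turn":0},
    {"jaw":1,"translation":[1,0,0],"turn":0},
    {"jaw":1,"translation":[1,0,0],"turn":0},
    {"jaw":1,"translation":[1,0,0],"turn":0},
    {"jaw":1,"translation":[1,0,0],"turn":0},
    {"jaw":1,"translation":[1,0,0],"turn":0},
    {"jaw":1,"translation":[1,0,0],"turn":0},
    {"jaw":1,"translation":[1,0,0],"turn":0},
    {"jaw":1,"translation":[1,0,0],"turn":0},
    {"jaw":1,"translation":[1,0,0],"turn":0},
    {"jaw":1,"translation":[0,0,0],"turn":0},
    {"jaw":1,"translation":[0,0,0],"turn":0}
  ]
}}

```text
clock: 35.65
eef_pos: [0.544, -0.1128, 0.184]
orientation: [0.001, 0.706, 0.708, 0.0]
ft_force: [-0.2, -0.7, 0.4]
finger_gap: 0.0856
finger_force: 0.0
```

```bash
python3 - <<'E'
from h import *
im=viewer.read_camera("top"); s=viewer.read_camera("side")
for col,r,rs in(("green",(290,330,135,190),(310,400,180,240)),("blue",(400,490,140,215),(330,450,240,370))):
    for b in blobs(im,col,r): print(col,"top",b[0],b[1],rect(b[3],"top",.058 if col=="green" else .063))
    for b in blobs(s,col,rs): print(col,"side",b[0],b[1],b[2])
a=cv2.resize(im[130:215,280:490],None,fx=3.8,fy=3.8,interpolation=cv2.INTER_CUBIC)
b=cv2.resize(s[195:305,320:430],None,fx=2.5,fy=2.5,interpolation=cv2.INTER_CUBIC)
o=np.zeros((600,798,3),np.uint8);o[:323]=a;o[324:599,:275]=b
cv2.imwrite("pics/f.png",o[:,:,::-1])
E
```

```text
green top 47 [307.  159.4] ((630.1215209960938, 66.42443084716797), (31.719266891479492, 64.26771545410156), 2.462716579437256)
green side 17 [346.  211.6] [340 211  13   2]
green side 49 [345.  216.3] [339 214  13   5]
blue top 130 [442.8 191.6] ((548.0042724609375, -353.6797180175781), (61.143287658691406, 46.32151794433594), 87.11473846435547)
blue side 334 [371.1 312.5] [358 296  29  29]
```

View pics/f.png

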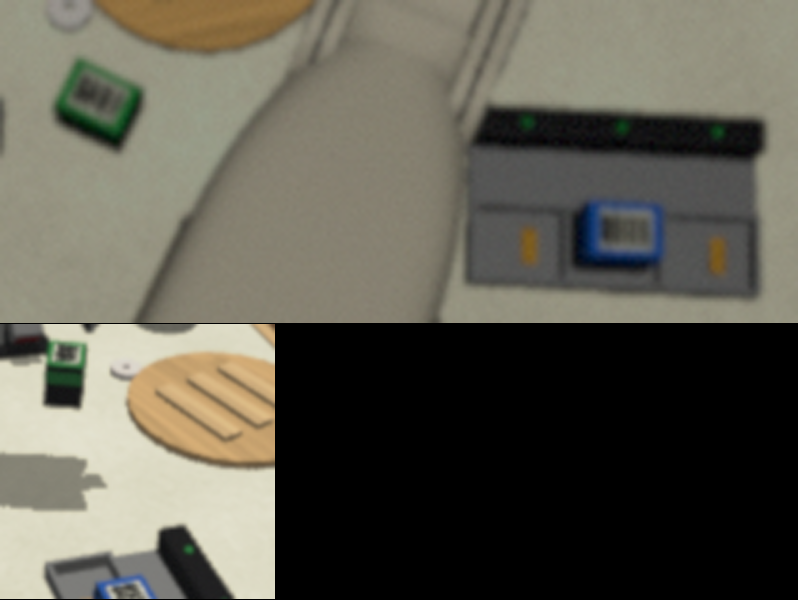

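Blue stands upright in the middle bay (top view, crop (620,232)), and the green pack is where it was. I go to green with tool y at −24°.

Request:
{"method": "jog_arm", "body": {
  "rows": [
    {"jaw":1,"translation":[0,0,0],"turn":1},
    {"jaw":1,"translation":[0,0,0],"turn":1},
    {"jaw":1,"translation":[0,0,0],"turn":1},
    {"jaw":1,"translation":[0,0,0],"turn":1},
    {"jaw":1,"translation":[0,0,0],"turn":0.19},
    {"jaw":1,"translation":[1,0.1,0],"turn":0},
    {"jaw":1,"translation":[1,0.1,0],"turn":0},
    {"jaw":1,"translation":[1,0.1,0],"turn":0},
    {"jaw":1,"translation":[1,0.1,0],"turn":0},
    {"jaw":1,"translation":[1,0.1,0],"turn":0},
    {"jaw":1,"translation":[1,0.1,0],"turn":0},
    {"jaw":1,"translation":[1,0.1,0],"turn":0},
    {"jaw":1,"translation":[1,0.1,0],"turn":0},
    {"jaw":1,"translation":[1,0,0],"turn":0},
    {"jaw":1,"translation":[1,0,0],"turn":0},
    {"jaw":1,"translation":[0.2,0.02,0],"turn":0},
    {"jaw":1,"translation":[0,0,0],"turn":0},
    {"jaw":1,"translation":[0,0,0],"turn":0}
  ]
}}

```text
clock: 37.25
eef_pos: [0.6419, 0.0654, 0.1829]
orientation: [0.0, 0.838, 0.545, -0.0]
ft_force: [0.3, 0.1, -0.4]
finger_gap: 0.0852
finger_force: 0.0
```

```bash
python3 - <<'E'
from h import *
im=viewer.read_camera("top"); s=viewer.read_camera("side")
print(readout.observe()["eef_pos"])
for n,i,r in(("top",im,(285,335,135,190)),("side",s,(310,400,180,240))):
    for b in blobs(i,"green",r): print(n,b[0],b[1],b[2])
E
```

```text
[0.64170729 0.06506772 0.18311048]
side 46 [345.6 216.2] [339 214  14   5]
```

Request:
{"method": "jog_arm", "body": {
  "rows": [
    {"jaw":1,"translation":[0.08,0,1],"turn":0},
    {"jaw":1,"translation":[0,0,1],"turn":0},
    {"jaw":1,"translation":[0,0,1],"turn":0},
    {"jaw":1,"translation":[0,0,1],"turn":0},
    {"jaw":1,"translation":[0,0,1],"turn":0},
    {"jaw":1,"translation":[0,0,1],"turn":0},
    {"jaw":1,"translation":[0,0,1],"turn":0},
    {"jaw":1,"translation":[0,0,0.75],"turn":0},
    {"jaw":1,"translation":[0,0,0],"turn":0},
    {"jaw":1,"translation":[0,0,0],"turn":0},
    {"jaw":-1,"translation":[0,0,0],"turn":0},
    {"jaw":-1,"translation":[0,0,0],"turn":0},
    {"jaw":-1,"translation":[0,0,0],"turn":0},
    {"jaw":-1,"translation":[0,0,0],"turn":0},
    {"jaw":-1,"translation":[0,0,0],"turn":0},
    {"jaw":-1,"translation":[0,0,0],"turn":0},
    {"jaw":-1,"translation":[0,0,0],"turn":0},
    {"jaw":-1,"translation":[0,0,0],"turn":0},
    {"jaw":-1,"translation":[0,0,0],"turn":0}
  ]
}}

```text
clock: 38.93
eef_pos: [0.6431, 0.0676, 0.0295]
orientation: [0.001, 0.839, 0.545, 0.001]
ft_force: [-1.2, -0.4, 6.4]
finger_gap: 0.0449
finger_force: 62.9
```

Request:
{"method": "jog_arm", "body": {
  "rows": [
    {"jaw":-1,"translation":[0,0,-0.5],"turn":0},
    {"jaw":-1,"translation":[0,0,-0.7],"turn":0},
    {"jaw":-1,"translation":[0,0,-0.7],"turn":0},
    {"jaw":-1,"translation":[0,0,-0.7],"turn":0},
    {"jaw":-1,"translation":[0,0,-0.7],"turn":0},
    {"jaw":-1,"translation":[0,0,-0.7],"turn":0},
    {"jaw":-1,"translation":[0,0,-0.7],"turn":0},
    {"jaw":-1,"translation":[0,0,-0.7],"turn":0},
    {"jaw":-1,"translation":[0,0,0],"turn":0},
    {"jaw":-1,"translation":[0,0,0],"turn":-1},
    {"jaw":-1,"translation":[0,0,0],"turn":-1},
    {"jaw":-1,"translation":[0,0,0],"turn":-1},
    {"jaw":-1,"translation":[0,0,0],"turn":-1},
    {"jaw":-1,"translation":[0,0,0],"turn":-0.18},
    {"jaw":-1,"translation":[0,0,0],"turn":0},
    {"jaw":-1,"translation":[0,0,0],"turn":0}
  ]
}}

```text
clock: 40.27
eef_pos: [0.6424, 0.0677, 0.1358]
orientation: [-0.0, 0.709, 0.706, -0.0]
ft_force: [-0.1, -1.0, -2.3]
finger_gap: 0.0451
finger_force: 61.9
```

Request:
{"method": "jog_arm", "body": {
  "rows": [
    {"jaw":-1,"translation":[-0.5,-0.1,0],"turn":0},
    {"jaw":-1,"translation":[-1,-0.3,0],"turn":0},
    {"jaw":-1,"translation":[-1,-0.3,0],"turn":0},
    {"jaw":-1,"translation":[-1,-0.3,0],"turn":0},
    {"jaw":-1,"translation":[-1,-0.3,0],"turn":0},
    {"jaw":-1,"translation":[-1,-0.3,0],"turn":0},
    {"jaw":-1,"translation":[-1,-0.3,0],"turn":0},
    {"jaw":-1,"translation":[-1,-0.3,0],"turn":0},
    {"jaw":-1,"translation":[-1,-0.3,0],"turn":0},
    {"jaw":-1,"translation":[-1,-0.3,0],"turn":0},
    {"jaw":-1,"translation":[-1,-0.3,0],"turn":0},
    {"jaw":-1,"translation":[-1,-0.3,0],"turn":0},
    {"jaw":-1,"translation":[-1,-0.3,0],"turn":0},
    {"jaw":-1,"translation":[-1,-0.3,0],"turn":0},
    {"jaw":-1,"translation":[-1,-0.3,0],"turn":0},
    {"jaw":-1,"translation":[-1,-0.3,0],"turn":0},
    {"jaw":-1,"translation":[-1,-0.3,0],"turn":0},
    {"jaw":-1,"translation":[-0.7,0,0],"turn":0},
    {"jaw":-1,"translation":[0,0,0],"turn":0},
    {"jaw":-1,"translation":[0,0,0],"turn":0}
  ]
}}

```text
clock: 41.93
eef_pos: [0.544, -0.277, 0.1359]
orientation: [-0.0, 0.708, 0.706, 0.0]
ft_force: [0.3, -0.0, -2.3]
finger_gap: 0.0451
finger_force: 61.9
```

```bash
python3 - <<'E'
from h import *
im=viewer.read_camera("top"); s=viewer.read_camera("side")
o=readout.observe();p=o["eef_pos"]; print(p,o["orientation"].round(3))
for n,i,r in(("top",im,(400,490,140,215)),("side",s,(320,450,200,370))):
  for c in("green","blue"):
    for b in blobs(i,c,r): print(n,c,b[0],b[1],b[2])
# predicted near face of green band: rim corners
for dx,dy in((23,30),(-23,30),(-23,-30),(23,-30)): print(proj("side",p+[dx/1e3,dy/1e3,.0285]).round(1))
E
```

```text
[ 0.54428174 -0.27571933  0.13596818] [-0.     0.708  0.707  0.   ]
side green 51 [363.8 252.7] [353 245  21  12]
side green 102 [362.2 260.9] [353 258  20   7]
side green 12 [395.  284.8] [393 283   5   4]
side green 13 [409.4 306.4] [408 305   4   4]
side green 15 [425.7 330.7] [424 329   5   4]
side blue 358 [370.9 311.8] [358 295  29  30]
[365.2 238.9]
[346.  241.8]
[355.5 257.3]
[375.6 254.1]
```

Request:
{"method": "jog_arm", "body": {
  "rows": [
    {"jaw":-1,"translation":[0,0,0.7],"turn":0},
    {"jaw":-1,"translation":[0,0,0.7],"turn":0},
    {"jaw":-1,"translation":[0,0,0.7],"turn":0},
    {"jaw":-1,"translation":[0,0,0.6],"turn":0},
    {"jaw":-1,"translation":[0,0,0.5],"turn":0},
    {"jaw":-1,"translation":[0,0,0.4],"turn":0},
    {"jaw":-1,"translation":[0,0,0.4],"turn":0},
    {"jaw":-1,"translation":[0,0,0.3],"turn":0},
    {"jaw":-1,"translation":[0,0,0.3],"turn":0},
    {"jaw":-1,"translation":[0,0,0.2],"turn":0},
    {"jaw":-1,"translation":[0,0,0.2],"turn":0},
    {"jaw":-1,"translation":[0,0,0],"turn":0},
    {"jaw":-1,"translation":[0,0,0],"turn":0},
    {"jaw":-1,"translation":[0,0,0],"turn":0}
  ]
}}

```text
clock: 43.2
eef_pos: [0.5444, -0.2764, 0.0364]
orientation: [0.0, 0.707, 0.707, 0.0]
ft_force: [-0.7, 0.9, -1.7]
finger_gap: 0.0452
finger_force: 62.0
```

Request:
{"method": "jog_arm", "body": {
  "rows": [
    {"jaw":-1,"translation":[0,0,0.07],"turn":0},
    {"jaw":-1,"translation":[0,0,0.02],"turn":0},
    {"jaw":-1,"translation":[0,0,0],"turn":0},
    {"jaw":1,"translation":[0,0,0],"turn":0},
    {"jaw":1,"translation":[0,0,0],"turn":0},
    {"jaw":1,"translation":[0,0,0],"turn":0},
    {"jaw":1,"translation":[0,0,0],"turn":0},
    {"jaw":1,"translation":[0,0,0],"turn":0},
    {"jaw":1,"translation":[0,0,0],"turn":0},
    {"jaw":1,"translation":[0,0,0],"turn":0},
    {"jaw":1,"translation":[0,0,0],"turn":0},
    {"jaw":1,"translation":[0,0,0],"turn":0},
    {"jaw":1,"translation":[0,0,-0.5],"turn":0},
    {"jaw":1,"translation":[0,0,-1],"turn":0},
    {"jaw":1,"translation":[0,0,-1],"turn":0},
    {"jaw":1,"translation":[0,0,-1],"turn":0},
    {"jaw":1,"translation":[0,0,-1],"turn":0},
    {"jaw":1,"translation":[0,0,-1],"turn":0},
    {"jaw":1,"translation":[0,0,-1],"turn":0},
    {"jaw":1,"translation":[0,0,-1],"turn":0}
  ]
}}

```text
clock: 44.87
eef_pos: [0.5441, -0.2761, 0.1862]
orientation: [0.0, 0.707, 0.707, 0.0]
ft_force: [0.8, 0.3, 0.3]
finger_gap: 0.0855
finger_force: 0.0
```

Request:
{"method": "jog_arm", "body": {
  "rows": [
    {"jaw":1,"translation":[1,0,0],"turn":0},
    {"jaw":1,"translation":[1,0,0],"turn":0},
    {"jaw":1,"translation":[1,0,0],"turn":0},
    {"jaw":1,"translation":[1,0,0],"turn":0},
    {"jaw":1,"translation":[1,0,0],"turn":0},
    {"jaw":1,"translation":[1,0,0],"turn":0},
    {"jaw":1,"translation":[1,0,0],"turn":0},
    {"jaw":1,"translation":[1,0,0],"turn":0},
    {"jaw":1,"translation":[1,0,0],"turn":0},
    {"jaw":1,"translation":[1,0,0],"turn":0},
    {"jaw":1,"translation":[1,0,0],"turn":0},
    {"jaw":1,"translation":[1,0,0],"turn":0},
    {"jaw":1,"translation":[0,0,0],"turn":0},
    {"jaw":1,"translation":[0,0,0],"turn":0}
  ]
}}

```text
clock: 46.03
eef_pos: [0.5445, -0.0355, 0.1851]
orientation: [0.0, 0.707, 0.707, 0.0]
ft_force: [1.2, -0.1, 0.3]
finger_gap: 0.0857
finger_force: 0.0
```

```bash
python3 - <<'E'
from h import *
im=viewer.read_camera("top"); s=viewer.read_camera("side")
for n,i,r in(("top",im,(395,490,140,215)),("side",s,(320,450,200,370))):
  for c in("green","blue"):
    for b in blobs(i,c,r,amin=16): print(n,c,b[0],b[1],b[2],rect(b[3],n,.063))
for n,i,c,r in(("top",im,"red",(190,255,185,240)),("side",s,"red",(230,310,140,210)),("top",im,"yellow",(210,290,140,175)),("side",s,"yellow",(300,350,150,200)),("top",im,"red",(390,420,230,250))):
    for b in blobs(i,c,r): print("chk",n,c,b[0],b[1],b[2])
# white label pixels per bay (bright, unsaturated)
hsv=cv2.cvtColor(im,cv2.COLOR_RGB2HSV)
for x0,x1 in((395,428),(428,460)):
    m=cv2.inRange(hsv,(0,0,105),(180,60,255))[180:202,x0+10:x1-8]; ys,xs=np.nonzero(m); print("label",len(xs),xs.mean()+x0+10 if len(xs) else None,ys.mean()+180 if len(xs) else None)
E
```

```text
top green 67 [416.9 192.6] [409 184  19  15] ((542.9161376953125, -275.8878479003906), (54.07353210449219, 42.428382873535156), 89.77792358398438)
top blue 127 [442.9 191.9] [434 183  21  16] ((548.0820922851562, -353.8417053222656), (59.86042404174805, 45.50020217895508), 89.6040267944336)
side green 141 [355.4 291.8] [345 278  25  23] ((539.5940551757812, -290.2031555175781), (76.8233871459961, 50.7860107421875), 77.6566390991211)
side blue 344 [370.8 312. ] [357 296  30  29] ((543.9722290039062, -361.248046875), (83.58623504638672, 54.316349029541016), 88.47171783447266)
chk top red 74 [225.2 208.6] [219 206  13   6]
chk side red 24 [266.8 159.1] [265 156   5   7]
chk top yellow 515 [243.8 155.6] [220 149  47  15]
chk side yellow 224 [322.7 175.5] [315 164  19  22]
chk top red 63 [405.8 240.8] [402 237   9   9]
label 8 417.375 191.75
label 28 445.67857142857144 189.60714285714286
```

```bash
python3 -c "
from rig import ticket
print(ticket.job_done())"
```

```text
the job is handed in; nothing more can be done
None
```

I handed the job in at about 46 s: breaker tested and lever back up, green then blue scanned (the only packs there; the interface gives no read confirmation), scanner in its cradle, both packs upright in the dock, glue bottle not moved.

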